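Load a ring core into the core tester

TASK

Load the core tester: lower the dark ferrite ring core over the carriage's pin until it sits fully home on the carriage, then the smaller bare-metal collar on top of it. Lower both gently and do not let them fall down the pin, for ferrite chips. Then slide the carriage, always down on its bed, across the bay and through the gap, under the bridge, until its front meets the stop; leave the loaded carriage there, and leave the other things on the bench where they are.

Things in the scene. Friction and masses are not known exactly. Their poses are not given: they have to be found in the camera images.
- tester: Fixed core tester. Grey bed plate, top (the slide surface) at z = 8 mm; aluminium walls, tops at z = 18. Origin: middle of the gap, at table level; +x through the gap to the stop, +y left. Loading bay, free space: x -170 to 0, y -130 to +32.5. With the carriage home against the stop, the carriage's origin is at (25, 0, 8).
- gap (a point): The middle of the gap on the bed (z = 8 mm), axes as the tester. The bay's far wall (near face x = 0) fills y -130 to -44.5; a 45 degree lead-in runs from (0, -44.5) to (12, -32.5) into the lane. Lane behind it: x 0 to 100, y -32.5 to +32.5, its left wall in line with the bay's left wall.
- stop (a point): Middle of the near face of the steel stop at the lane's end, on the bed: (100, 0, 8) mm in the tester's frame. The stop is 65 wide, its top at z = 24.
- bridge (a point): Middle of the underside of the grey bridge over the lane: (65, 0, 76) mm in the tester's frame. Bridge x 40 to 90, y -53.5 to +53.5, top at z = 86, a black block on it up to z = 96; its uprights stand outside |y| = 43.5.
- carriage: Loose aluminium slab 150 (x) x 60 (y) x 12 mm, 0.45 kg, in the loading bay, right of the gap. Origin: centre of its underside; +x to its front, z up. At x = +40 a steel pin, 12 mm thick, up to 58 above the underside, the last 5 mm tapered. At x = -50 the black handle: an upright tab 36 (x) x 12 (y), 12 to 78 above the underside; pinch it from above across y.
- pin_foot (a point): On the pin's axis at the slab's top, 12 mm above the carriage's underside; axes as the carriage.
- handle (a point): In the middle of the black handle, 60 mm above the carriage's underside (18 mm below the handle's top); axes as the carriage.
- core: Ferrite ring core, dark grey, loose, lying flat: 50 mm outside, 18 mm bore, 25 mm high, 0.14 kg. Origin: centre of its underside; z is its axis.
- collar: Bare aluminium collar, loose, lying flat: 36 mm outside, 17 mm bore, 16 mm high, 0.04 kg. Origin: centre of its underside; z is its axis.
- tin: Bystander: a closed round tin, 48 mm across, 30 mm high, no hole. Origin: centre of its underside.
- heatsink: Bystander: finned dark metal heat sink 44 x 40 x 28 mm. Origin: centre of its underside.
- screwdriver: Bystander: screwdriver 170 mm long lying on the bench. Origin near its middle, x along it.
- meter: Bystander: yellow hand multimeter 150 x 75 x 41 mm lying flat. Origin: centre of its underside.
Things that resemble listed ones, but are neither listed nor needed, are in the scene too. What is shaped like the carriage but orange is not meant. Leave any purple look-alike of the core alone.

How it is judged:
On the way, in this order (a step that is already met when the one before it is completed fails the run):
1. the core is fully home on the carriage, let go (horizontal distance between core and pin_foot below 0.006 m and z of core in the frame of carriage between 0.009 and 0.015 m and angle between the z axis of core and the z axis of carriage, either way round below 0.1 rad and contact force between the fingers and core below 0.1 N), for 0.2 s.
2. the collar is fully home on top of the core, let go (horizontal distance between each of core, collar and pin_foot below 0.006 m and z of core in the frame of carriage between 0.009 and 0.015 m and angle between the z axis of each of core, collar and the z axis of carriage, either way round below 0.1 rad and z of collar in the frame of carriage between 0.033 and 0.041 m and contact force between the fingers and collar below 0.1 N), for 0.2 s.
At the end, for the whole second after the job is handed in: Carriage flat in the lane, front within 5 mm of the stop, within 6 mm of the lane's middle and 0.08 rad of its direction; core home on the carriage (within 3 mm) and collar home on the core (4 mm), both within 6 mm of the pin's axis, level within 0.1 rad; all at rest (horizontal distance between each of core, collar and pin_foot below 0.006 m and z of core in the frame of carriage between 0.009 and 0.015 m and angle between the z axis of each of core, collar and the z axis of carriage, either way round below 0.1 rad and z of collar in the frame of carriage between 0.033 and 0.041 m and x of carriage in the frame of tester between 0.02 and 0.03 m and y of carriage in the frame of tester between -0.006 and 0.006 m and z of carriage in the frame of tester below 0.011 m and angle between the x axis of carriage and the x axis of tester, either way round below 0.08 rad and linear speed of each of core, collar, carriage below 0.02 m/s); the robot touches nothing.
It fails at once if the carriage is lifted more than 12 mm off its bed (z of carriage in the frame of tester above 0.02 m).
It fails at once if the carriage is tipped by more than 0.25 rad (angle between carriage's own z axis and vertical above 0.25 rad).
It fails at once if the core or the collar falls down the pin (faster than 0.5 m/s there) ((horizontal distance between core and pin_foot below 0.012 m and z of core in the frame of carriage below 0.06 m and linear speed of core above 0.5 m/s) or (horizontal distance between collar and pin_foot below 0.012 m and z of collar in the frame of carriage below 0.06 m and linear speed of collar above 0.5 m/s)).
It fails at once if another thing on the bench is moved by more than 30 mm (distance of any of tin, heatsink, screwdriver, meter from where it was at the start of the episode above 0.03 m).
It also fails if it takes over 67 s, if anything falls off the work surface, if the arm or the gripper's body presses on something with over 40 N, if the wrist force passes 120 N, or if a joint passes its speed limit or range.

ROBOT

A 7-joint arm with a two-finger parallel gripper is mounted at the origin on the work surface. World frame = base frame: x ahead of the robot, y to its left, z up, the work surface at z = 0. Lengths are in m, angles in rad, forces in N, time in s.
With the tool pointing down it reaches from about 0.425 to 0.875 m from the base axis. Payload 4.7 kg.
Tool frame: the origin (TCP) lies on the centre line of the jaws, within the pads' length; the fingertips stand 14 mm ahead of it and the grasp point (between the pads) lies 5 mm behind it; z points along the fingers, y is the line along which they close (so a half turn about z gives the same grasp; the last joint's range is limited). The gripper opens to 87 mm and grips with 3 to 60 N. Pads are 19 mm wide; open, the fingers measure 117 mm over their backs; the gripper's body (75 mm by 190 mm) begins 51 mm behind the grasp point.
Start: joints at [-1.107, 0.321, -0.07, 1.45, 0.023, 1.371, -0.057], TCP at [0.283, 0.585, 0.237] pointing down, gripper open.
Joint ranges: [-2.86, 2.86], [-0.3, 2.09], [-1.38, 1.24], [0.06, 2.45], [-1.56, 4.7], [0.09, 2.05], [-2.69, 2.69]. Speed limits (rad/s): [2.57, 2.57, 3.14, 3.14, 3.14, 3.14, 3.14].

INTERFACE

Orientations are given as a rotation vector (axis times angle).
In Python, from bench import ctrl gives the robot as it stands.
- The arm moves only by the tool send_rows, never from a script. Its argument "steps" is a list of rows, each an object of numbers: "tx", "ty", "tz": the shift along the tool's x, y, z in units of 60 mm (1.0 is 60 mm); "turn": the turn about the tool's z in units of 8 degrees (1.0 is 8 degrees); "grip": the opening, from 0 (shut) to 1 (fully open). A call has 1 to 12 rows; each row shifts and turns the commanded pose from where the row before left it, along the tool's axes as they then stand; what a row does not reach is not made up. A row lasts 1/8 s, in which the tool goes at most 62.5 mm and 10.7 degrees, less where a joint would pass 70% of its speed; a pose out of reach is approached as far as the arm can. A call is refused whole if a number of a shift passes 1 or a number of a turn 1, either way. A call with a gripper value outside its range is refused whole. The fingers move at their own pace and stop on an object; "newtons" is the grip in N (left out, the last holds). Time passes only in rows, so rows that do not move let the fingers close. It gives the time, the measured TCP pose, the force, the opening and the grip force at its end, in the units of the state.
- ctrl.get_state(): the state, without advancing time (a new reading comes with each control period).
- ctrl.get_image(name): name is "scene" or "top" or "wrist"; returns a dict with "pixels" (400x640x3 uint8, red, green, blue), "K" (3x3 intrinsics, pixels), "dist" ([k1, k2, p1, p2, k3] as OpenCV has them; the pictures are not rectified), "cam_to_world" (4x4, takes a point from camera to world coordinates); the wrist camera has in their place "T_tool_cam" (4x4, takes a point from camera to tool coordinates, whose origin is the TCP and whose axes are the flange's). Camera axes: x right, y down, z forward; pixel columns grow to the right and rows downward; lengths in m; the calibration is good to about 2 mm. A picture is of the moment at which its call begins: read the wrist's pose just before it. There is no depth.
- ctrl.close_job(): hands the job in; it is judged then, once.
The state is a dict: "time": time; "joint_positions": joint angles; "qd": joint speeds; "joint_torque": joint torques, N m; "position": TCP position; "tool_rot": TCP orientation; "ft_force": force on the tool from outside, world axes, zero at the start; "torque": the same for the moment, N m; "grip_width": opening from 0.0 (shut) to 1.0 (fully open); "grip_force": force on a finger pad.
Only numpy, scipy, OpenCV 4.12 (cv2) and the standard library are available. Lean on these libraries where they do the work, as an engineer would, in place of code of your own. Each camera call takes 0.05 s, during which the arm holds its last target. There are 200 camera calls.

## Working session

There is one attempt and no reset: what is moved stays moved. The work goes in short steps, Python scripts to look and compute and a tool call to move; the robot and the scene stay as the last step left them, time stands still between calls to the robot, and variables do not carry over. Pictures are saved under pics/ and viewed, at most 10 in all, crops included, and the job is handed in when it is done.

Besides the shell and the picture viewer there is one more tool, called after "Emit:" in YAML: its name, and indented under it one key for each argument. send_rows: Moves the arm, as the interface text tells. Its arguments: {"type":"object","properties":{"steps":{"type":"array"},"newtons":{"type":"number"}},"required":["steps"]}

```bash
ls; mkdir -p pics; python3 - <<'E'
from bench import ctrl
import cv2,pickle
s=ctrl.get_state();print({k:s[k] for k in('time','position','tool_rot','grip_width','ft_force')})
d={}
for n in('scene','top'):
    d[n]=ctrl.get_image(n);cv2.imwrite(f'pics/{n}0.png',d[n]['pixels'][:,:,::-1])
    print(n,d[n]['K'],d[n]['dist'],d[n]['cam_to_world'])
d['wrist']=ctrl.get_image('wrist');print(d['wrist']['K'],d['wrist']['dist'],d['wrist']['T_tool_cam'])
pickle.dump(d,open('d0.pkl','wb'))
E
```

```text
pics
{'time': 0.0, 'position': array([0.2824239 , 0.58485951, 0.23547343]), 'tool_rot': array([-7.00405433e-01, -3.06220644e+00,  2.91640834e-03]), 'grip_width': 0.9954979991861775, 'ft_force': array([ 0.06131083,  0.27182028, -1.06970471])}
scene [[469.74842412   0.         309.4062178 ]
 [  0.         469.74842412 196.79284035]
 [  0.           0.           1.        ]] [0.03931193 0.         0.         0.         0.        ] [[ 0.62170304  0.47916767 -0.61958347  1.25853914]
 [ 0.78322746 -0.38671755  0.48683086 -0.52369372]
 [-0.00633019 -0.78793901 -0.61572075  0.74229214]
 [ 0.          0.          0.          1.        ]]
top [[479.56860742   0.         317.48890223]
 [  0.         479.56860742 200.93582867]
 [  0.           0.           1.        ]] [-0.01792517  0.          0.          0.          0.        ] [[-0.02224114 -0.99171149  0.12654503  0.43134104]
 [-0.99974274  0.02262513  0.00159768  0.00323663]
 [-0.00444754 -0.12647694 -0.99195958  1.26801117]
 [ 0.          0.          0.          1.        ]]
[[347.82661339   0.         317.81882861]
 [  0.         347.82661339 201.20818542]
 [  0.           0.           1.        ]] [-0.06325405  0.          0.          0.          0.        ] [[-3.41281130e-04 -9.66286116e-01 -2.57470436e-01  7.08610472e-02]
 [ 9.99999941e-01 -3.22772187e-04 -1.14152240e-04 -3.35695282e-04]
 [ 2.71994287e-05 -2.57470459e-01  9.66286170e-01 -1.48972772e-01]
 [ 0.00000000e+00  0.00000000e+00  0.00000000e+00  1.00000000e+00]]
```

View pics/top0.png

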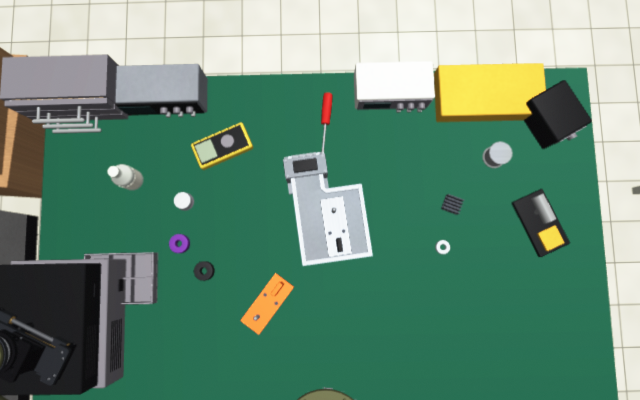

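View pics/scene0.png

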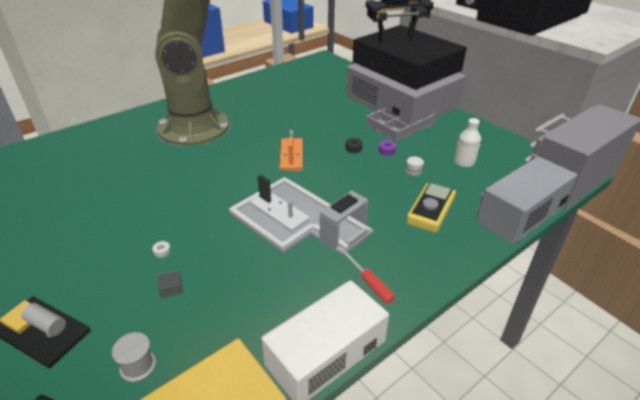

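Top picture: the dark ring (204,271) is the core. It could be confused with the purple ring (179,243) or the tin (183,201). The light ring (443,247) is the collar, and the aluminium carriage lies in the tester bay (337,225), with the orange look-alike at (267,303). The scene picture shows the core at (354,145), the collar at (161,248), the handle at (265,188) and the pin at (290,208).

```bash
cat > h.py <<'E'
import numpy as np,cv2,pickle
from scipy.spatial.transform import Rotation as R
def ray(im,p,T=None):
    T=im['cam_to_world'] if T is None else T
    u=cv2.undistortPoints(np.array([[p]],float),im['K'],im['dist'])[0,0]
    return T[:3,3],T[:3,:3]@np.r_[u,1]
def atz(im,p,z,T=None):
    c,d=ray(im,p,T);return c+d*(z-c[2])/d[2]
def tri(*rs):
    A=0;b=0
    for c,d in rs:
        d=d/np.linalg.norm(d);P=np.eye(3)-np.outer(d,d);A=A+P;b=b+P@c
    x=np.linalg.solve(A,b);return x,[np.linalg.norm(np.cross(x-c,d/np.linalg.norm(d))) for c,d in rs]
def proj(im,X,T=None):
    T=np.linalg.inv(im['cam_to_world'] if T is None else T)
    return cv2.projectPoints(np.atleast_2d(X).astype(float),cv2.Rodrigues(T[:3,:3])[0],T[:3,3],im['K'],im['dist'])[0][:,0]
def wT(s,im):
    T=np.eye(4);T[:3,:3]=R.from_rotvec(s['tool_rot']).as_matrix();T[:3,3]=s['position'];return T@im['T_tool_cam']
E
python3 - <<'E'
from h import *
d=pickle.load(open('d0.pkl','rb'))
def crop(n,x,y,w,h,k):
    return cv2.resize(d[n]['pixels'][y:y+h,x:x+w,::-1],(w*k,h*k),interpolation=cv2.INTER_CUBIC)
def pad(a,w,h):
    o=np.zeros((h,w,3),np.uint8);o[:a.shape[0],:a.shape[1]]=a;return o
top=np.hstack([crop('top',280,145,100,75+50,3),crop('scene',225,170,150,85,3)[:375] if 0 else pad(crop('scene',225,172,150,80,3),500,375)])
bot=np.hstack([crop('top',165,225,50,56,4),crop('top',425,230,50,56,4)[:,:200],crop('scene',330,125,80,45,4)[:224] if 0 else pad(crop('scene',335,128,50,50,4),200,224),pad(crop('scene',140,230,50,50,4),200,224)])
cv2.imwrite('pics/mos.png',np.vstack([top,bot]))
print(proj(d['top'],[[.283,.585,.235]]))
E
```

```text
[[ 46.22549339 338.49001976]]
```

View pics/mos.png

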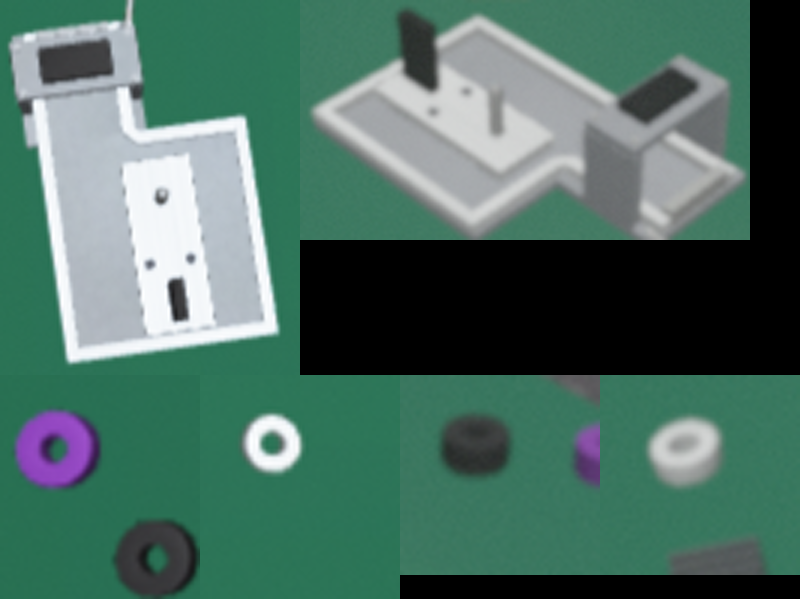

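The close crop confirms the choices: dark core with bore at top (203.8,270.8), bare collar at (443,247), carriage with pin at top (334,209), with its handle at the robot's end.

```bash
python3 - <<'E'
from h import *
from scipy.optimize import least_squares
np.set_printoptions(precision=4,suppress=True)
d=pickle.load(open('d0.pkl','rb'));t,s=d['top'],d['scene']
for n,a,b in(('core top',(203.75,270.75),(354,141.7)),('collar top',(443,247),(161.5,246.5)),('pin top',(334,209),(290.3,201)),('slab fr',(280+189/3,145+154/3),(225+252/3,172+135/3)),('slab fr-left',(280+121/3,145+162/3),(225+252/3,172+135/3))):
    print(n,*tri(ray(t,a),ray(s,b)))
C=[atz(t,(280+x/3,145+y/3),.02) for x,y in((121,162),(189,154),(215,325),(146,335))]
C=np.array(C);print(C,[np.linalg.norm(C[i]-C[i-1]) for i in range(4)]);f=(C[0]+C[1]-C[2]-C[3])/2;print('yaw',np.degrees(np.arctan2(f[1],f[0])),C.mean(0))
# tester: wall-top outer/inner corners, left wall inner line
W=np.array([atz(t,(280+x/3,145+y/3),.018) for x,y in((79,347),(262,322),(233,131),(140,143),(48,103))]);print(W)
P=np.array([(-170,32.5),(-170,-130),(0,-130),(0,-44.5)])/1e3
def f(p):
    c,q=np.cos(p[2]),np.sin(p[2]);return (P@np.array([[c,q],[-q,c]])+p[:2]-W[:4,:2]).ravel()
r=least_squares(f,[.6,0,0]);print('tester',r.x,np.degrees(r.x[2]),r.fun*1e3)
E
```

```text
core top [0.4165 0.3023 0.0274] [np.float64(0.0014210996037175483), np.float64(0.0014210996037176838)]
collar top [ 0.4635 -0.3165  0.0181] [np.float64(0.0014771634655404832), np.float64(0.001477163465540581)]
pin top [ 0.5636 -0.0351  0.0675] [np.float64(0.0009976618042996266), np.float64(0.0009976618042997097)]
slab fr [ 0.6097 -0.0429  0.0522] [np.float64(0.021607318898777022), np.float64(0.02160731889877697)]
slab fr-left [ 0.5947 -0.0029  0.0226] [np.float64(0.0007218342187647542), np.float64(0.0007218342187646868)]
[[ 0.5955 -0.0023  0.02  ]
 [ 0.6012 -0.062   0.02  ]
 [ 0.4519 -0.0801  0.02  ]
 [ 0.4447 -0.0204  0.02  ]] [np.float64(0.15191424972955447), np.float64(0.05994496288175215), np.float64(0.1504016468324464), np.float64(0.06014267979347228)]
yaw 6.877670269287544 [ 0.5233 -0.0412  0.02  ]
[[ 0.4357  0.0376  0.018 ]
 [ 0.4536 -0.1209  0.018 ]
 [ 0.621  -0.1013  0.018 ]
 [ 0.6122 -0.0194  0.018 ]
 [ 0.6497  0.0608  0.018 ]]
tester [0.6074 0.0261 0.1133] 6.491115299328857 [-0.894   1.6478 -0.4183 -1.3056  1.0985 -1.6757  0.2138  1.3335]
```

```bash
cat >> h.py <<'E'
def plan(xyz,yaw=None,s=None):
    from bench import ctrl
    s=s or ctrl.get_state();M=R.from_rotvec(s['tool_rot']).as_matrix();y=np.degrees(np.arctan2(M[1,1],M[0,1]))
    dv=M.T@(np.array(xyz)-s['position']);print('t',s['time'],'pos',s['position'].round(4),'yaw(y axis)',y.round(2),'tilt',M[:,2].round(4),'shift units',(dv/.06).round(3),'turn units',None if yaw is None else round(-(((yaw-y)+90)%180-90)/8,3))
E
python3 - <<'E'
from h import *
d=pickle.load(open('d0.pkl','rb'));t=d['top']
for z in(.04,.08,.12):print(atz(t,(156,280),z),atz(t,(120,254),z))
plan([.4165,.3023,.14],96.5)
E
```

```text
[0.39508417 0.41952183 0.04      ] [0.46269713 0.5133949  0.04      ]
[0.39626517 0.40596218 0.08      ] [0.46167576 0.49677752 0.08      ]
[0.39744616 0.39240252 0.12      ] [0.4606544  0.48016014 0.12      ]
t 0.15 pos [0.2825 0.585  0.2357] yaw(y axis) 64.23 tilt [-5.0e-04 -1.4e-03 -1.0e+00] shift units [-4.059 -3.269  1.601] turn units -4.034
```

Emit:
send_rows:
  steps:
    - {"tx":-0.7,"ty":-0.56,"grip":1}
    - {"tx":-0.7,"ty":-0.56,"grip":1}
    - {"tx":-0.7,"ty":-0.56,"grip":1}
    - {"tx":-0.7,"ty":-0.56,"grip":1}
    - {"tx":-0.7,"ty":-0.56,"grip":1}
    - {"tx":-0.56,"ty":-0.47,"grip":1}
    - {"tz":0.4,"turn":0.86,"grip":1}
    - {"tz":0.4,"turn":0.86,"grip":1}
    - {"tz":0.4,"turn":0.86,"grip":1}
    - {"tz":0.4,"turn":0.86,"grip":1}
    - {"turn":0.86,"grip":1}
    - {"grip":1}

```text
validation failed for argument at $.st...
```

```bash
python3 - <<'E'
from h import *
from bench import ctrl
s=ctrl.get_state();w=ctrl.get_image('wrist');pickle.dump((s,w),open('w1.pkl','wb'));T=wT(s,w)
print(s['position'],s['ft_force'],proj(w,[[.4165,.3023,.025]],T))
cv2.imwrite('pics/w1.png',w['pixels'][:,:,::-1])
E
```

```text
[0.28248983 0.58495707 0.23572244] [0.36806752 0.08997909 0.21014795] [[163.75707515 367.61844977]]
```

View pics/w1.png

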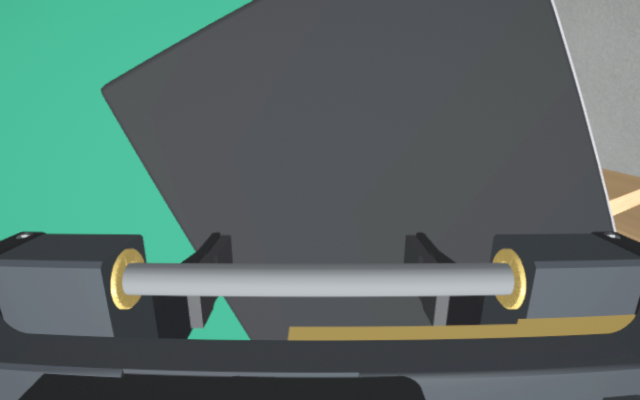

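The call was refused and the arm has not moved; the wrist picture only shows the gripper over the printer. I'll give all the keys in every row.

Emit:
send_rows:
  steps:
    - {"tx":-0.7,"ty":-0.56,"tz":0,"turn":0,"grip":1}
    - {"tx":-0.7,"ty":-0.56,"tz":0,"turn":0,"grip":1}
    - {"tx":-0.7,"ty":-0.56,"tz":0,"turn":0,"grip":1}
    - {"tx":-0.7,"ty":-0.56,"tz":0,"turn":0,"grip":1}
    - {"tx":-0.7,"ty":-0.56,"tz":0,"turn":0,"grip":1}
    - {"tx":-0.56,"ty":-0.47,"tz":0,"turn":0,"grip":1}
    - {"tx":0,"ty":0,"tz":0.4,"turn":0.86,"grip":1}
    - {"tx":0,"ty":0,"tz":0.4,"turn":0.86,"grip":1}
    - {"tx":0,"ty":0,"tz":0.4,"turn":0.86,"grip":1}
    - {"tx":0,"ty":0,"tz":0.4,"turn":0.86,"grip":1}
    - {"tx":0,"ty":0,"tz":0,"turn":0.86,"grip":1}
    - {"tx":0,"ty":0,"tz":0,"turn":0,"grip":1}
  newtons: 20

```text
time: 1.7
position: [0.4166, 0.3026, 0.1403]
tool_rot: [-1.573, -2.719, 0.001]
ft_force: [-0.3, -0.7, 0.6]
grip_width: 1.003
grip_force: 0.0
```

```bash
python3 - <<'E'
from h import *
from bench import ctrl
s=ctrl.get_state();w=ctrl.get_image('wrist');pickle.dump((s,w),open('w2.pkl','wb'));T=wT(s,w)
def ringpts(c,z,r):
    a=np.linspace(0,2*np.pi,60);return np.c_[c[0]+r*np.cos(a),c[1]+r*np.sin(a),0*a+z]
p=proj(w,[[.4165,.3023,.025]],T)[0];print(p)
im=w['pixels'][:,:,::-1].copy()
for z,r in((.025,.025),(.025,.009)):
    cv2.polylines(im,[proj(w,ringpts((.4165,.3023),z,r),T).round().astype(int)],True,(0,0,255),1)
cv2.imwrite('pics/w2.png',im)
E
```

```text
[318.4777062  201.69636733]
```

View pics/w2.png

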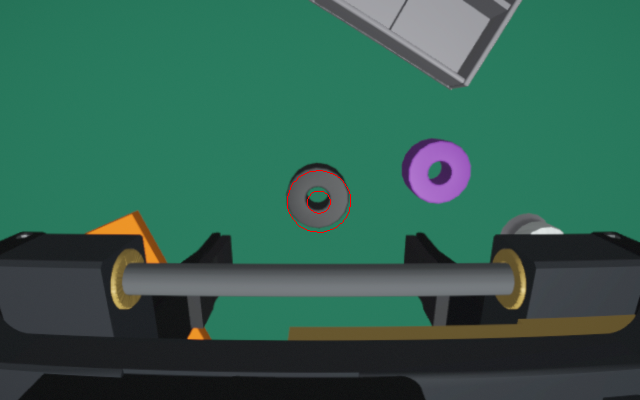

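The core's bore sits about (318,197), with the overlay from my estimate at (318,201.7), so the core is about 3 mm further along tool x. I'll refine it with a silhouette fit.

```bash
cat >> h.py <<'E'
def cyl(c,z0,h,r):
    a=np.linspace(0,2*np.pi,90);return np.vstack([np.c_[c[0]+r*np.cos(a),c[1]+r*np.sin(a),0*a+z] for z in(z0,z0+h)])
def fitcyl(im,T,mask,c,z0,h,r):
    """move c until silhouette centroid of the cylinder equals that of the mask's blob nearest to it"""
    n,l,st,ce=cv2.connectedComponentsWithStats(mask.astype(np.uint8))
    c=np.array(c,float);p0=proj(im,[[*c,z0+h/2]],T)[0]
    k=1+np.argmin(np.linalg.norm(ce[1:]-p0,axis=1)+1e3*(st[1:,4]<60))
    cn=cv2.findContours((l==k).astype(np.uint8),0,1)[0][0];hb=cv2.convexHull(cn)[:,0].astype(np.float32)
    def cen(q):
        m=cv2.moments(q.astype(np.float32).reshape(-1,1,2));return np.array([m['m10'],m['m01']])/m['m00'],m['m00']
    g,A=cen(hb)
    def hc(c):return cen(cv2.convexHull(proj(im,cyl(c,z0,h,r),T).astype(np.float32))[:,0])
    for _ in range(5):
        J=np.array([(hc(c+e)[0]-hc(c-e)[0])/2e-3 for e in(np.array([1e-3,0]),np.array([0,1e-3]))]).T
        c=c+np.linalg.solve(J,g-hc(c)[0])
    return c,'area ratio',A/hc(c)[1]
E
python3 - <<'E'
from h import *
s,w=pickle.load(open('w2.pkl','rb'));T=wT(s,w)
hsv=lambda im:cv2.cvtColor(im['pixels'],cv2.COLOR_RGB2HSV)
h=hsv(w);m=(h[:,:,1]<90);m[235:]=0
for a in(60,90,120):
  m=(h[:,:,1]<a);m[235:]=0;print(fitcyl(w,T,m,(.415,.305),0,.025,.025))
d=pickle.load(open('d0.pkl','rb'))
for n in('top','scene'):
  H=hsv(d[n])
  for a in(90,120):print(n,fitcyl(d[n],d[n]['cam_to_world'],H[:,:,1]<a,(.415,.305),0,.025,.025),fitcyl(d[n],d[n]['cam_to_world'],H[:,:,1]<a,(.4635,-.3165),0,.016,.018))
plan([.415,.305,.016])
E
```

```text
(array([0.41433528, 0.30419739]), 'area ratio', 0.9065366689090132)
(array([0.41432623, 0.30421541]), 'area ratio', 0.9253531609568828)
(array([0.41429528, 0.30420841]), 'area ratio', 0.9417670470488094)
top (array([0.4162508 , 0.30495939]), 'area ratio', 0.7994792231590964) (array([ 0.46355297, -0.31893266]), 'area ratio', 0.9733890104560928)
top (array([0.41635888, 0.30509003]), 'area ratio', 0.8734883222879508) (array([ 0.46396661, -0.31876012]), 'area ratio', 1.0732538497878346)
scene (array([0.41171358, 0.30762978]), 'area ratio', 0.7572046193250507) (array([ 0.45914669, -0.31598536]), 'area ratio', 1.1107069949107204)
scene (array([0.41142   , 0.30790097]), 'area ratio', 1.0033465356237572) (array([ 0.45932455, -0.31583178]), 'area ratio', 1.2933478169194212)
t 1.75 pos [0.4167 0.3028 0.1406] yaw(y axis) 29.96 tilt [ 1.e-04  1.e-04 -1.e+00] shift units [ 0.046 -0.007  2.077] turn units None
```

Emit:
send_rows:
  steps:
    - {"tx":0.045,"ty":-0.015,"tz":0.5,"turn":0,"grip":1}
    - {"tx":0,"ty":0,"tz":0.6,"turn":0,"grip":1}
    - {"tx":0,"ty":0,"tz":0.5,"turn":0,"grip":1}
    - {"tx":0,"ty":0,"tz":0.3,"turn":0,"grip":0.8}
    - {"tx":0,"ty":0,"tz":0.17,"turn":0,"grip":0.7}
    - {"tx":0,"ty":0,"tz":0,"turn":0,"grip":0.4}
    - {"tx":0,"ty":0,"tz":0,"turn":0,"grip":0.4}
    - {"tx":0,"ty":0,"tz":0,"turn":0,"grip":0.4}
    - {"tx":0,"ty":0,"tz":0,"turn":0,"grip":0.4}
  newtons: 20

```text
time: 2.88
position: [0.4152, 0.3052, 0.0173]
tool_rot: [1.574, 2.718, 0.003]
ft_force: [-0.3, -0.5, 4.2]
grip_width: 0.567
grip_force: 20.2
```

Emit:
send_rows:
  steps:
    - {"tx":0,"ty":0,"tz":-0.3,"turn":0,"grip":0.4}
    - {"tx":0,"ty":0,"tz":-0.5,"turn":0,"grip":0.4}
    - {"tx":0,"ty":0,"tz":-0.5,"turn":-0.92,"grip":0.4}
    - {"tx":0,"ty":0,"tz":-0.5,"turn":-0.92,"grip":0.4}
    - {"tx":0,"ty":0,"tz":-0.4,"turn":-0.92,"grip":0.4}
    - {"tx":0,"ty":0,"tz":0,"turn":-0.92,"grip":0.4}
    - {"tx":0,"ty":0,"tz":0,"turn":-0.92,"grip":0.4}
    - {"tx":0,"ty":0,"tz":0,"turn":-0.92,"grip":0.4}
    - {"tx":0,"ty":0,"tz":0,"turn":-0.92,"grip":0.4}
    - {"tx":0,"ty":0,"tz":0,"turn":-0.92,"grip":0.4}
    - {"tx":0,"ty":0,"tz":0,"turn":-0.94,"grip":0.4}
    - {"tx":0,"ty":0,"tz":0,"turn":0,"grip":0.4}

```text
time: 4.38
position: [0.4146, 0.3045, 0.1491]
tool_rot: [-0.168, 3.137, 0.001]
ft_force: [-0.2, 0.3, -1.7]
grip_width: 0.571
grip_force: 20.3
```

```bash
python3 - <<'E'
from h import *
plan([.55,.065,.15],96.5)
E
```

```text
t 4.375 pos [0.4146 0.3045 0.1491] yaw(y axis) 96.14 tilt [ 5.e-04  4.e-04 -1.e+00] shift units [-1.817 -4.211 -0.015] turn units -0.045
```

Emit:
send_rows:
  steps:
    - {"tx":-0.2,"ty":-0.5,"tz":0,"turn":0,"grip":0.4}
    - {"tx":-0.35,"ty":-0.8,"tz":0,"turn":0,"grip":0.4}
    - {"tx":-0.35,"ty":-0.8,"tz":0,"turn":0,"grip":0.4}
    - {"tx":-0.35,"ty":-0.8,"tz":0,"turn":0,"grip":0.4}
    - {"tx":-0.35,"ty":-0.8,"tz":0,"turn":0,"grip":0.4}
    - {"tx":-0.22,"ty":-0.5,"tz":0,"turn":-0.04,"grip":0.4}
    - {"tx":0,"ty":0,"tz":0,"turn":0,"grip":0.4}
    - {"tx":0,"ty":0,"tz":0,"turn":0,"grip":0.4}

```text
time: 5.38
position: [0.5501, 0.0669, 0.1485]
tool_rot: [0.178, -3.136, -0.001]
ft_force: [-0.1, 1.1, -1.6]
grip_width: 0.573
grip_force: 20.3
```

```bash
python3 - <<'E'
from h import *
from bench import ctrl
s=ctrl.get_state();w=ctrl.get_image('wrist');pickle.dump((s,w),open('w3.pkl','wb'));T=wT(s,w)
plan([.563,-.036,.15],96.5,s)
print(proj(w,[[.563,-.036,.066],[.563,-.036,.02]],T))
cv2.imwrite('pics/w3.png',w['pixels'][:,:,::-1])
E
```

```text
t 5.375 pos [0.5501 0.0669 0.1485] yaw(y axis) 96.5 tilt [-5.e-04  9.e-04 -1.e+00] shift units [-0.02  -1.729 -0.027] turn units 0.0
[[170.3748187  215.67504596]
 [192.76639251 199.24178174]]
```

View pics/w3.png

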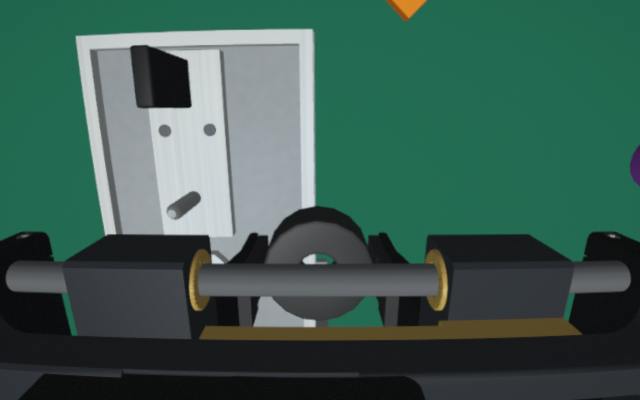

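The pin's tip shows at about (173,213) and its foot at about (196,196), against predictions of (170,216) and (193,199). The core hangs level between the fingers at about x=319. I'll refine the pin numerically.

```bash
python3 - <<'E'
from h import *
np.set_printoptions(linewidth=250,precision=4,suppress=True)
s,w=pickle.load(open('w3.pkl','rb'));T=wT(s,w)
g=cv2.cvtColor(w['pixels'],cv2.COLOR_RGB2GRAY)
print(list(range(160,212,2)));
for y in range(186,224,2):print(y,g[y,160:212:2])
for q in((173,213),(173,212)):print(atz(w,q,.066,T))
E
```

```text
[160, 162, 164, 166, 168, 170, 172, 174, 176, 178, 180, 182, 184, 186, 188, 190, 192, 194, 196, 198, 200, 202, 204, 206, 208, 210]
186 [209 209 212 209 209 208 211 209 214 211 208 206 209 213 210 210 210 211 210 208 208 210 213 210 212 210]
188 [210 209 212 210 209 208 211 208 214 212 209 206 208 213 210 210 210 211 211 208 208 209 213 210 211 210]
190 [211 209 212 211 209 208 211 209 213 213 210 206 207 213 210 205 197 197 204 208 208 208 214 211 211 210]
192 [210 209 211 211 210 207 211 209 212 213 210 206 206 212 180 107  89  85 105 186 207 208 213 210 211 211]
194 [210 209 211 211 209 208 211 210 212 214 210 206 196 140  88  81  80  78  75  91 195 208 213 211 210 211]
196 [211 209 211 211 209 208 211 211 211 214 206 176 100  81  80  79  77  75  74  73 142 207 212 211 210 211]
198 [210 210 211 211 210 209 210 212 210 200 141  82  81  79  79  76  74  74  73  73 112 206 212 212 209 212]
200 [205 211 211 211 209 209 210 210 182  97  81  80  80  77  76  74  73  74  72  72 144 206 212 212 209 211]
202 [199 211 211 212 210 209 195 148  82  81  80  79  77  74  73  73  74  73  73 107 199 
[... 472 characters left out ...]
1 211 177 175 181 179 169 106  93  84  75  74 113 198 211 211 210 210 210 208 208 208 214 211 211]
214 [166 208 211 208 179 180 176 173 116  97  85  81 146 198 213 212 211 210 210 211 208 208 208 214 211 211]
216 [164 202 212 211 189 178 173 164 115 100  95 158 207 207 212 212 211 210 210 211 209 208 208 213 211 211]
218 [163 200 212 211 211 195 157 130 115 131 190 210 210 207 212 213 211 210 210 211 209 208 207 213 212 211]
220 [161 196 213 211 212 211 208 197 196 208 214 211 211 208 211 214 211 210 210 211 209 208 207 212 212 210]
222 [161 188 212 211 212 212 210 209 213 211 214 212 211 208 210 214 211 211 210 210 209 208 207 211 213 210]
[ 0.5608 -0.0341  0.066 ]
[ 0.5601 -0.0341  0.066 ]
```

```bash
python3 - <<'E'
from h import *
s,w=pickle.load(open('w3.pkl','rb'));T=wT(s,w)
M=R.from_rotvec(s['tool_rot']).as_matrix();x=M[:2,0]
g=cv2.cvtColor(w['pixels'],cv2.COLOR_RGB2HSV)
print('col 320',[(y,tuple(w['pixels'][y,320])) for y in range(202,214,2)])
print('col bore',[(y,int(w['pixels'][y,320].sum())) for y in range(240,264,2)])
for o in(-.002,0,.002):
    c=s['position'][:2]+o*x;p=proj(w,cyl(c,s['position'][2]-.0173,.025,.025),T);b=proj(w,cyl(c,s['position'][2]-.0173,.025,.009),T)
    print(o,'min y',p[:,1].min(),'bore top-edge far y',b[90:,1].min(),'x',p[:,0].min(),p[:,0].max())
plan([.5615,-.0356,.15],96.5,s)
E
```

```text
col 320 [(202, (np.uint8(34), np.uint8(109), np.uint8(83))), (204, (np.uint8(34), np.uint8(108), np.uint8(82))), (206, (np.uint8(30), np.uint8(73), np.uint8(57))), (208, (np.uint8(22), np.uint8(23), np.uint8(24))), (210, (np.uint8(25), np.uint8(26), np.uint8(26))), (212, (np.uint8(24), np.uint8(25), np.uint8(26)))]
col bore [(240, 234), (242, 229), (244, 228), (246, 227), (248, 226), (250, 225), (252, 201), (254, 212), (256, 228), (258, 229), (260, 223), (262, 389)]
-0.002 min y 208.2744048640932 bore top-edge far y 258.8714284608994 x 261.9128554189254 373.4534073260113
0 min y 204.39847718173385 bore top-edge far y 254.67713695820896 x 261.7083543249664 373.65387207709495
0.002 min y 200.49922324973352 bore top-edge far y 250.4514443161828 x 261.50337875802103 373.8547896493768
t 5.375 pos [0.5501 0.0669 0.1485] yaw(y axis) 96.5 tilt [-5.e-04  9.e-04 -1.e+00] shift units [ 0.004 -1.72  -0.027] turn units 0.0
```

Emit:
send_rows:
  steps:
    - {"tx":0.005,"ty":-0.5,"tz":0,"turn":0,"grip":0.4}
    - {"tx":0.005,"ty":-0.7,"tz":0,"turn":0,"grip":0.4}
    - {"tx":0.005,"ty":-0.52,"tz":0.2,"turn":0,"grip":0.4}
    - {"tx":0,"ty":0,"tz":0.4,"turn":0,"grip":0.4}
    - {"tx":0,"ty":0,"tz":0.2,"turn":0,"grip":0.4}
    - {"tx":0,"ty":0,"tz":0,"turn":0,"grip":0.4}
    - {"tx":0,"ty":0,"tz":0,"turn":0,"grip":0.4}

```text
time: 6.3
position: [0.5619, -0.0356, 0.1011]
tool_rot: [-0.182, 3.135, 0.0]
ft_force: [-0.2, -0.0, -1.1]
grip_width: 0.568
grip_force: 20.3
```

```bash
python3 - <<'E'
from h import *
from bench import ctrl
s=ctrl.get_state();w=ctrl.get_image('scene');t=ctrl.get_image('top')
plan([.5621,-.0355,.1],96.5,s)
a=cv2.resize(w['pixels'][150:230,240:340,::-1],(800,640))[:600]
cv2.imwrite('pics/s4.png',a)
E
```

```text
t 6.3 pos [ 0.5619 -0.0356  0.1011] yaw(y axis) 96.64 tilt [ 1.2e-03  3.0e-04 -1.0e+00] shift units [-0.003  0.002  0.019] turn units 0.017
```

View pics/s4.png

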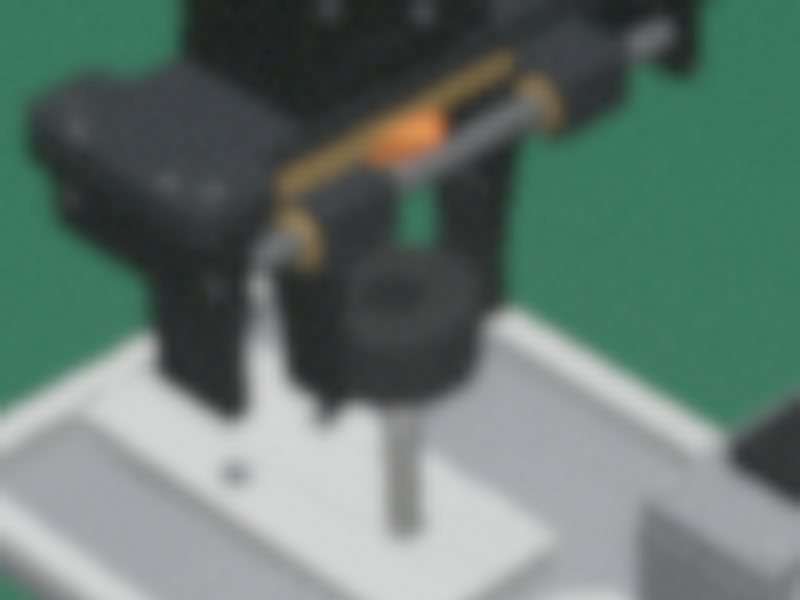

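The pin stands under the core, about 1 px (2 mm) left of the core's axis in the scene view. I'll measure that at sub-pixel level in both fixed views.

```bash
python3 - <<'E'
from h import *
from bench import ctrl
np.set_printoptions(precision=2,suppress=True,linewidth=200)
w=ctrl.get_image('scene');d=pickle.load(open('d0.pkl','rb'))
g=cv2.cvtColor(w['pixels'],cv2.COLOR_RGB2GRAY).astype(int)
for y in list(range(186,202,2))+list(range(202,217,2)):print(y,g[y,280:306])
P=np.array([[.5615,-.0356,.02],[.5615,-.0356,.06],[.5615,-.0356,.085],[.5615,-.0356,.11]])
print(proj(w,P))
D=.001
print('px per mm x,y',proj(w,P[2]+[D,0,0])-proj(w,P[2]),proj(w,P[2]+[0,D,0])-proj(w,P[2]))
for r in(.0,):
  h=proj(w,cyl((.5615,-.0356),.083,.025,.025));print('core pred x',h[:,0].min(),h[:,0].max(),'y',h[:,1].max())
E
```

```text
186 [ 43  45  50  59  62  60  54  52  54  55  53  55  59  63  68  68  71  69  67  61  53  52  65  84  98 101]
188 [ 42  48  51  60  64  65  61  58  58  58  58  60  64  67  68  68  69  68  65  59  59  71 104 133 139 128]
190 [ 42  45  52  60  64  69  67  69  70  68  67  68  71  66  66  66  66  64  60  69 107 148 176 195 201 195]
192 [ 45  43  50  54  64  66  67  67  65  65  67  66  66  61  62  60  56  55  58  79 116 146 164 179 192 201]
194 [ 39  45  49  50  55  57  59  55  56  57  57  57  56  54  54  53  53  54  63  92 129 151 155 154 156 164]
196 [ 44  44  47  49  53  55  56  56  55  54  56  57  59  54  54  54  54  60  79 114 145 161 163 162 159 158]
198 [ 46  45  47  49  56  56  55  56  55  53  57  59  59  57  61  68  86 106 129 149 159 163 164 164 164 165]
200 [ 84  69  92 123 130 122  99  86  82  86  87  89  94 106 120 136 150 157 162 164 164 165 165 166 165 165]
202 [130 139 172 198 204 202 188 163 142 140 140 138 141 153 161 164 164 166 165 166 165 166 167 167 167 166]
204 [196 198 207 211 213 213 205 184 155 140 138 136 144 158 164 165 166 166 166 166 167 167 167 167 167 168]
206 [211 213 213 212 212 210 203 185 153 138 135 138 156 179 180 173 169 166 167 166 167 168 168 168 168 167]
208 [212 212 212 212 211 212 207 190 159 137 135 142 169 199 207 201 192 180 172 169 168 169 168 167 169 168]
210 [211 212 212 212 212 211 209 196 161 138 134 138 166 199 209 211 209 205 200 191 184 177 173 169 169 169]
212 [210 211 210 212 212 211 208 194 161 136 134 137 166 196 208 211 210 211 210 211 208 204 199 189 178 171]
214 [212 211 211 211 211 210 208 195 166 138 133 132 157 188 206 210 211 210 211 210 210 211 210 208 204 196]
216 [212 213 212 212 212 210 209 200 181 158 149 153 173 194 207 210 211 211 211 210 210 210 210 210 210 210]
[[289.8  216.34]
 [289.25 203.2 ]
 [288.89 194.67]
 [288.53 185.9 ]]
px per mm x,y [[0.26 0.21]] [[ 0.35 -0.17]]
core pred x 277.4597290692549 299.84503461125615 y 202.1847763760794
```

```bash
python3 - <<'E'
from h import *
from bench import ctrl
w=ctrl.get_image('scene');g=cv2.cvtColor(w['pixels'],cv2.COLOR_RGB2GRAY).astype(float)
def fill(X):
    m=np.zeros((400*8,640*8),np.uint8);p=proj(w,X)+.5
    cv2.fillConvexPoly(m,cv2.convexHull((p*8).astype(np.int32)),255);return cv2.resize(m,(640,400),interpolation=cv2.INTER_AREA)/255.
off=np.array([.4,-1.3])
for dx,dy in((0,0),(.002,0),(0,.002),(-.002,0),(0,-.002)):
    m=fill(cyl((.5615+dx,-.0356+dy),.0838,.025,.025))
    # compare right and bottom borders, biased by off
    o=[];
    for y in(193,194,195,196,197):
        r=np.interp(110,g[y,294:306],np.arange(294,306)) ;yy=y-off[1];k=int(round(yy));q=294+(m[k,294:306]).sum()-.5+off[0];o.append(r-q)
    print(dx,dy,np.round(o,2))
E
```

```text
0 0 [-0.54 -0.84 -1.01 -1.06 -0.89]
0.002 0 [-1.04 -1.34 -1.67 -1.76 -1.69]
0 0.002 [-1.29 -1.57 -1.64 -1.49 -1.2 ]
-0.002 0 [-0.04 -0.31 -0.4  -0.27  0.08]
0 -0.002 [ 0.09 -0.21 -0.45 -0.5  -0.39]
```

The fixed views are too coarse to add anything, and they agree with the core being centred to within about 2 mm. I'll go down gently and watch the force.

Emit:
send_rows:
  steps:
    - {"tx":0,"ty":0,"tz":0.15,"turn":0,"grip":0.4}
    - {"tx":0,"ty":0,"tz":0.1,"turn":0,"grip":0.4}
    - {"tx":0,"ty":0,"tz":0.1,"turn":0,"grip":0.4}
    - {"tx":0,"ty":0,"tz":0.08,"turn":0,"grip":0.4}
    - {"tx":0,"ty":0,"tz":0,"turn":0,"grip":0.4}

```text
time: 7.12
position: [0.561, -0.0367, 0.074]
tool_rot: [0.179, -3.135, -0.0]
ft_force: [-0.1, 0.4, -1.2]
grip_width: 0.569
grip_force: 20.3
```

The core is 9 mm onto the pin with no contact force. I'll continue down.

Emit:
send_rows:
  steps:
    - {"tx":0,"ty":0,"tz":0.12,"turn":0,"grip":0.4}
    - {"tx":0,"ty":0,"tz":0.14,"turn":0,"grip":0.4}
    - {"tx":0,"ty":0,"tz":0.14,"turn":0,"grip":0.4}
    - {"tx":0,"ty":0,"tz":0.1,"turn":0,"grip":0.4}
    - {"tx":0,"ty":0,"tz":0.06,"turn":0,"grip":0.4}
    - {"tx":0,"ty":0,"tz":0,"turn":0,"grip":0.4}
    - {"tx":0,"ty":0,"tz":0,"turn":0,"grip":0.4}

```text
time: 8.0
position: [0.5616, -0.0367, 0.0412]
tool_rot: [-0.179, 3.136, 0.0]
ft_force: [0.7, 0.1, -1.1]
grip_width: 0.57
grip_force: 20.3
```

Emit:
send_rows:
  steps:
    - {"tx":0,"ty":0,"tz":0.025,"turn":0,"grip":0.4}
    - {"tx":0,"ty":0,"tz":0.02,"turn":0,"grip":0.4}
    - {"tx":0,"ty":0,"tz":0.01,"turn":0,"grip":0.4}
    - {"tx":0,"ty":0,"tz":0,"turn":0,"grip":0.4}

```text
time: 8.5
position: [0.5613, -0.0366, 0.0376]
tool_rot: [0.179, -3.136, -0.0]
ft_force: [0.0, 0.9, -1.5]
grip_width: 0.574
grip_force: 20.3
```

Emit:
send_rows:
  steps:
    - {"tx":0,"ty":0,"tz":0.012,"turn":0,"grip":0.4}
    - {"tx":0,"ty":0,"tz":0.01,"turn":0,"grip":0.4}
    - {"tx":0,"ty":0,"tz":0,"turn":0,"grip":0.4}

```text
time: 8.88
position: [0.5615, -0.0367, 0.0374]
tool_rot: [-0.179, 3.136, 0.001]
ft_force: [-3.4, 0.5, 6.8]
grip_width: 0.57
grip_force: 20.2
```

Contact at the expected height. I'll release and lift.

Emit:
send_rows:
  steps:
    - {"tx":0,"ty":0,"tz":0,"turn":0,"grip":0.65}
    - {"tx":0,"ty":0,"tz":0,"turn":0,"grip":0.8}
    - {"tx":0,"ty":0,"tz":0,"turn":0,"grip":0.8}
    - {"tx":0,"ty":0,"tz":-0.2,"turn":0,"grip":0.8}
    - {"tx":0,"ty":0,"tz":-0.5,"turn":0,"grip":0.8}
    - {"tx":0,"ty":0,"tz":-0.6,"turn":0,"grip":0.8}
    - {"tx":0,"ty":0,"tz":-0.5,"turn":0,"grip":0.8}
    - {"tx":0,"ty":0,"tz":0,"turn":0,"grip":0.8}

```text
time: 9.88
position: [0.5635, -0.0368, 0.1479]
tool_rot: [-0.179, 3.13, 0.0]
ft_force: [0.1, -0.3, 0.2]
grip_width: 0.798
grip_force: 0.0
```

```bash
python3 - <<'E'
from h import *
from bench import ctrl
s=ctrl.get_state();t=ctrl.get_image('top');w=ctrl.get_image('scene')
plan([.4625,-.317,.13],96.5,s)
cv2.imwrite('pics/s5.png',cv2.resize(w['pixels'][160:230,240:340,::-1],(600,420)))
E
```

```text
t 9.875 pos [ 0.5635 -0.0368  0.1479] yaw(y axis) 96.54 tilt [ 6.5e-03  6.0e-04 -1.0e+00] shift units [ 2.207 -4.448  0.285] turn units 0.005
```

View pics/s5.png

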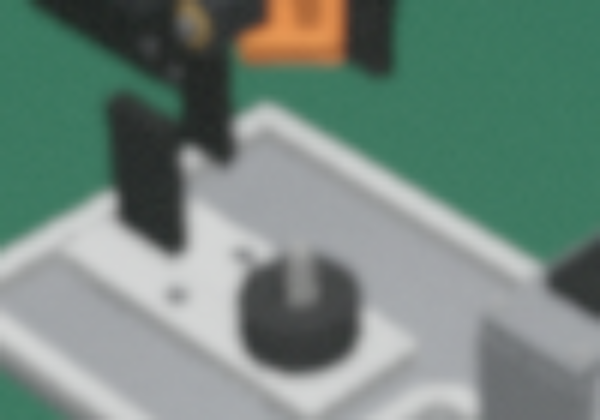

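The core sits home and flat on the carriage with the pin through it (crop around (300,300)). Now the collar.

Emit:
send_rows:
  steps:
    - {"tx":0.3,"ty":-0.6,"tz":0,"turn":0,"grip":0.8}
    - {"tx":0.4,"ty":-0.8,"tz":0,"turn":0,"grip":0.8}
    - {"tx":0.4,"ty":-0.8,"tz":0,"turn":0,"grip":0.8}
    - {"tx":0.4,"ty":-0.8,"tz":0,"turn":0,"grip":0.8}
    - {"tx":0.4,"ty":-0.8,"tz":0.1,"turn":0,"grip":0.8}
    - {"tx":0.3,"ty":-0.65,"tz":0.19,"turn":0,"grip":0.8}
    - {"tx":0,"ty":0,"tz":0,"turn":0,"grip":0.8}
    - {"tx":0,"ty":0,"tz":0,"turn":0,"grip":0.8}

```text
time: 10.98
position: [0.4604, -0.3159, 0.1259]
tool_rot: [0.18, -3.135, -0.003]
ft_force: [0.1, 1.4, 0.3]
grip_width: 0.801
grip_force: 0.0
```

```bash
python3 - <<'E'
from h import *
from bench import ctrl
s=ctrl.get_state();w=ctrl.get_image('wrist');T=wT(s,w);pickle.dump((s,w),open('w6.pkl','wb'))
h=cv2.cvtColor(w['pixels'],cv2.COLOR_RGB2HSV)
for a in(60,90,120):
  m=(h[:,:,1]<a);m[235:]=0;r=fitcyl(w,T,m,(.4625,-.317),0,.016,.018);print(r)
plan([*r[0],.016],96.5,s)
p=proj(w,[[.4625,-.317,.016]],T)[0].astype(int);print(p)
cv2.imwrite('pics/w6.png',cv2.resize(w['pixels'][120:280,200:440,::-1],(720,480)))
E
```

```text
(array([ 0.46183266, -0.31738607]), 'area ratio', 0.9328314861219599)
(array([ 0.4618255, -0.317489 ]), 'area ratio', 0.9639178672324918)
(array([ 0.46179524, -0.31738844]), 'area ratio', 0.9966859636541544)
t 10.975 pos [ 0.4604 -0.3159  0.1259] yaw(y axis) 96.56 tilt [-0.0017  0.0015 -1.    ] shift units [-0.022 -0.031  1.831] turn units 0.008
[315 206]
```

View pics/w6.png

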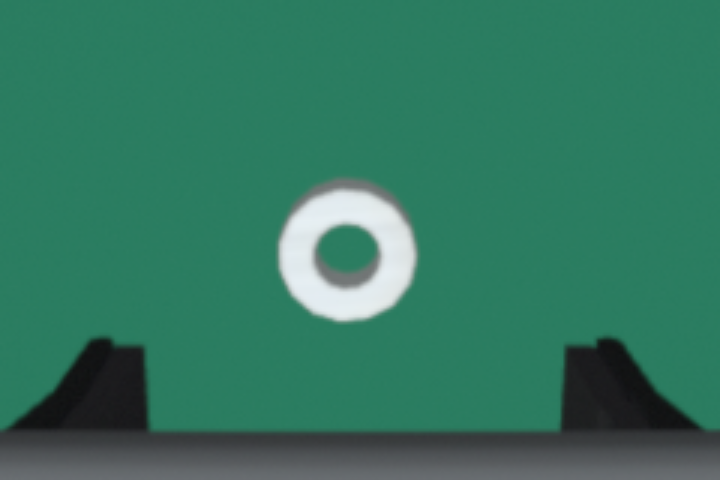

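The collar is centred between the fingers, and the fit gives (0.4618,-0.3174). Descending to grip it.

Emit:
send_rows:
  steps:
    - {"tx":-0.022,"ty":-0.025,"tz":0.4,"turn":0,"grip":0.8}
    - {"tx":0,"ty":0,"tz":0.6,"turn":0,"grip":0.8}
    - {"tx":0,"ty":0,"tz":0.5,"turn":0,"grip":0.7}
    - {"tx":0,"ty":0,"tz":0.24,"turn":0,"grip":0.6}
    - {"tx":0,"ty":0,"tz":0.1,"turn":0,"grip":0.6}
    - {"tx":0,"ty":0,"tz":0,"turn":0,"grip":0.3}
    - {"tx":0,"ty":0,"tz":0,"turn":0,"grip":0.3}
    - {"tx":0,"ty":0,"tz":0,"turn":0,"grip":0.3}
    - {"tx":0,"ty":0,"tz":0,"turn":0,"grip":0.3}
  newtons: 15

```text
time: 12.15
position: [0.4629, -0.3187, 0.0175]
tool_rot: [-0.179, 3.135, -0.001]
ft_force: [-0.9, 0.5, 5.8]
grip_width: 0.401
grip_force: 15.0
```

Emit:
send_rows:
  steps:
    - {"tx":0,"ty":0,"tz":-0.3,"turn":0,"grip":0.3}
    - {"tx":0,"ty":0,"tz":-0.6,"turn":0,"grip":0.3}
    - {"tx":0,"ty":0,"tz":-0.7,"turn":0,"grip":0.3}
    - {"tx":-0.2,"ty":0.4,"tz":-0.5,"turn":0,"grip":0.3}
    - {"tx":-0.4,"ty":0.8,"tz":-0.08,"turn":0,"grip":0.3}
    - {"tx":-0.4,"ty":0.8,"tz":0,"turn":0,"grip":0.3}
    - {"tx":-0.4,"ty":0.8,"tz":0,"turn":0,"grip":0.3}
    - {"tx":-0.4,"ty":0.3,"tz":0,"turn":0,"grip":0.3}
    - {"tx":0,"ty":0,"tz":0,"turn":0,"grip":0.3}
    - {"tx":0,"ty":0,"tz":0,"turn":0,"grip":0.3}

```text
time: 13.4
position: [0.5477, -0.1224, 0.1478]
tool_rot: [0.178, -3.136, 0.001]
ft_force: [0.4, -1.1, -0.8]
grip_width: 0.398
grip_force: 15.0
```

```bash
python3 - <<'E'
from h import *
from bench import ctrl
np.set_printoptions(linewidth=250,precision=4,suppress=True)
s=ctrl.get_state();w=ctrl.get_image('wrist');T=wT(s,w);pickle.dump((s,w),open('w7.pkl','wb'))
plan([.5615,-.0356,.15],96.5,s);M=R.from_rotvec(s['tool_rot']).as_matrix();x=M[:2,0]
g=cv2.cvtColor(w['pixels'],cv2.COLOR_RGB2GRAY).astype(int)
for o in(-.002,0,.002):
    c=s['position'][:2]+o*x;p=proj(w,cyl(c,s['position'][2]-.0175,.016,.018),T)
    print(o,'collar min y',p[:,1].min(),'at top disc',p[90:,1].min(),'x',p[:,0].min(),p[:,0].max())
print('col',[(y,g[y,318]) for y in range(200,266,3)])
print('pin pred',proj(w,[[.5615,-.0356,.066],[.5615,-.0356,.045]],T), 'core',fitcyl(w,T,(np.max(w['pixels'],2)<70)&(np.arange(400)[:,None]<232),(.5615,-.0356),.02,.025,.025))
cv2.imwrite('pics/w7.png',w['pixels'][:,:,::-1])
E
```

```text
t 13.4 pos [ 0.5477 -0.1224  0.1478] yaw(y axis) 96.48 tilt [-0.0002 -0.0008 -1.    ] shift units [-0.393  1.411 -0.038] turn units -0.002
-0.002 collar min y 221.530101577392 at top disc 232.45853677146803 x 279.67081828505087 355.7306624757767
0 collar min y 217.73942967581084 at top disc 228.33800126284746 x 279.53951801677186 355.85832617638783
0.002 collar min y 213.92559332876124 at top disc 224.18926395570054 x 279.40794533236027 355.986242486395
col [(200, np.int64(84)), (203, np.int64(85)), (206, np.int64(84)), (209, np.int64(85)), (212, np.int64(84)), (215, np.int64(85)), (218, np.int64(102)), (221, np.int64(101)), (224, np.int64(100)), (227, np.int64(171)), (230, np.int64(210)), (233, np.int64(214)), (236, np.int64(214)), (239, np.int64(215)), (242, np.int64(213)), (245, np.int64(101)), (248, np.int64(84)), (251, np.int64(84)), (254, np.int64(85)), (257, np.int64(85)), (260, np.int64(84)), (263, np.int64(75))]
pin pred [[435.991  245.7262]
 [427.2186 235.4393]] core (array([ 0.5504, -0.0395]), 'area ratio', 0.45466937155363596)
```

View pics/w7.png

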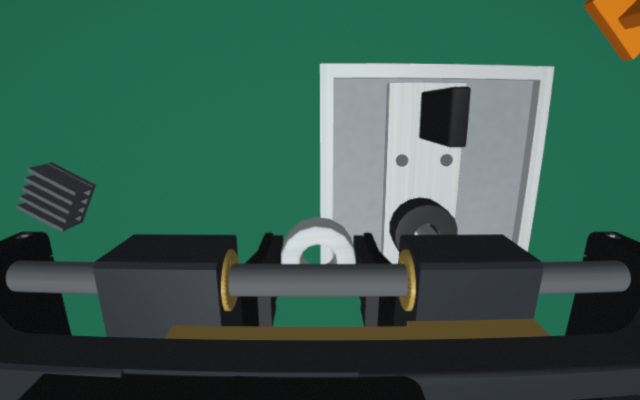

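The held collar is level, with its top disc about 0.5 mm along tool x. The core and pin at (425,225) are partly behind the rod, so I'll move aside to see the pin tip and read it numerically.

Emit:
send_rows:
  steps:
    - {"tx":-0.3,"ty":0,"tz":0,"turn":0,"grip":0.3}
    - {"tx":-0.4,"ty":0,"tz":0,"turn":0,"grip":0.3}
    - {"tx":0,"ty":0,"tz":0,"turn":0,"grip":0.3}
    - {"tx":0,"ty":0,"tz":0,"turn":0,"grip":0.3}

```text
time: 13.95
position: [0.5888, -0.1177, 0.1473]
tool_rot: [0.176, -3.136, 0.0]
ft_force: [-0.3, -0.1, -0.7]
grip_width: 0.399
grip_force: 15.0
```

```bash
python3 - <<'E'
from h import *
from bench import ctrl
np.set_printoptions(linewidth=250,precision=4,suppress=True)
s=ctrl.get_state();w=ctrl.get_image('wrist');T=wT(s,w);pickle.dump((s,w),open('w8.pkl','wb'))
plan([.5615,-.0356,.15],96.5,s)
g=cv2.cvtColor(w['pixels'],cv2.COLOR_RGB2GRAY)
p=proj(w,[[.5615,-.0356,.066],[.5615,-.0356,.045]],T);print(p)
q=p[0].round().astype(int);x0=q[0]-24;print(list(range(x0,x0+44,2)))
for y in range(q[1]-22,q[1]+14,2):print(y,g[y,x0:x0+44:2])
h=proj(w,cyl((.5615,-.0356),.02,.025,.025),T);print('core pred',h.min(0),h.max(0))
m=(g<75)
print('core fit',fitcyl(w,T,m&(np.arange(400)[:,None]<232),(.5615,-.0356),.02,.025,.025))
E
```

```text
t 13.95 pos [ 0.5888 -0.1177  0.1473] yaw(y axis) 96.43 tilt [-0.0011 -0.0003 -1.    ] shift units [ 0.298  1.411 -0.046] turn units -0.008
[[441.477  189.5902]
 [431.8279 183.2479]]
[417, 419, 421, 423, 425, 427, 429, 431, 433, 435, 437, 439, 441, 443, 445, 447, 449, 451, 453, 455, 457, 459]
168 [61 60 60 60 59 58 59 59 58 59 60 58 58 57 59 57 57 57 55 56 55 57]
170 [60 61 59 59 58 57 82 92 54 55 58 59 59 58 59 58 58 57 56 55 55 52]
172 [ 60  60  59  58  63  78 107 173  67  33  40  57  60  59  59  58  58  56  56  56  55  53]
174 [60 59 57 71 79 79 79 82 70 40 32 36 59 61 58 58 56 57 56 56 55 54]
176 [60 59 75 82 80 79 78 80 79 79 58 39 42 69 59 58 57 57 56 56 56 55]
178 [59 66 88 86 83 81 81 80 80 79 80 78 58 71 62 60 58 57 56 56 55 55]
180 [58 79 95 91 87 85 83 81 80 80 80 81 85 82 70 59 58 58 58 56 55 55]
182 [ 60 115 101  96  93  90  86  84  83  83  88  93  98  94  88  66  57  58  56  58  55  54]
184 [ 68 190 150 103  99  94  91  88  85  93 100 107 111 108 101  84  60  58  56  57  56  54]
186 [ 64 177 201 162 111 100  96  93  93 103 113 123 148 166 153 101  63  57  57  56  56  54
[... 174 characters left out ...]
57  55  54  54]
192 [ 59  57  48  26  26  23  29  66 104 121 132 153 166 163 156  95  57  57  56  55  55  62]
194 [ 60  60  58  51  38  31  28  30  57 104 120 129 137 136  96  60  57  57  56  55  55  95]
196 [ 60  59  60  59  57  54  56  56  60  64  73  87  85  67  60  57  57  56  56  55  57 141]
198 [ 61  60  60  59  60  59  60  59  59  60  59  59  58  58  57  57  57  55  55  54  95 155]
200 [ 61  61  61  60  60  59  59  58  58  59  58  58  58  57  58  57  56  56  56 104 167 157]
202 [ 61  62  61  59  59  60  60  59  59  58  58  59  58  57  56  56  55  55  83 192 164 156]
core pred [391.4926 145.9363] [464.9834 215.4281]
core fit (array([ 0.5611, -0.0365]), 'area ratio', 0.8997862607112064)
```

Emit:
send_rows:
  steps:
    - {"tx":0.1,"ty":0.5,"tz":0,"turn":0,"grip":0.3}
    - {"tx":0.1,"ty":0.5,"tz":0,"turn":0,"grip":0.3}
    - {"tx":0.09,"ty":0.42,"tz":0,"turn":0,"grip":0.3}
    - {"tx":0,"ty":0,"tz":0.4,"turn":0,"grip":0.3}
    - {"tx":0,"ty":0,"tz":0.4,"turn":0,"grip":0.3}
    - {"tx":0,"ty":0,"tz":0.15,"turn":0,"grip":0.3}
    - {"tx":0,"ty":0,"tz":0,"turn":0,"grip":0.3}
    - {"tx":0,"ty":0,"tz":0,"turn":0,"grip":0.3}

```text
time: 15.0
position: [0.5636, -0.034, 0.0914]
tool_rot: [-0.179, 3.135, 0.0]
ft_force: [0.1, 0.3, -0.5]
grip_width: 0.399
grip_force: 15.0
```

```bash
python3 - <<'E'
from h import *
from bench import ctrl
for i in range(4):
    s=ctrl.get_state();plan([.5618,-.035,.075],96.5,s)
    w=ctrl.get_image('wrist')
E
```

```text
t 15.0 pos [ 0.5636 -0.034   0.0914] yaw(y axis) 96.53 tilt [ 1.7e-03  2.0e-04 -1.0e+00] shift units [ 0.033 -0.013  0.274] turn units 0.003
t 15.05 pos [ 0.5637 -0.034   0.0915] yaw(y axis) 96.53 tilt [ 1.9e-03  2.0e-04 -1.0e+00] shift units [ 0.034 -0.014  0.274] turn units 0.004
t 15.1 pos [ 0.5637 -0.0339  0.0914] yaw(y axis) 96.54 tilt [ 1.8e-03  2.0e-04 -1.0e+00] shift units [ 0.033 -0.015  0.273] turn units 0.005
t 15.15 pos [ 0.5636 -0.0338  0.0912] yaw(y axis) 96.54 tilt [ 1.6e-03  2.0e-04 -1.0e+00] shift units [ 0.032 -0.016  0.271] turn units 0.006
```

Emit:
send_rows:
  steps:
    - {"tx":0.032,"ty":-0.015,"tz":0,"turn":0,"grip":0.3}
    - {"tx":0,"ty":0,"tz":0,"turn":0,"grip":0.3}
    - {"tx":0,"ty":0,"tz":0.08,"turn":0,"grip":0.3}
    - {"tx":0,"ty":0,"tz":0.08,"turn":0,"grip":0.3}
    - {"tx":0,"ty":0,"tz":0.08,"turn":0,"grip":0.3}
    - {"tx":0,"ty":0,"tz":0,"turn":0,"grip":0.3}

```text
time: 15.95
position: [0.5607, -0.0348, 0.0753]
tool_rot: [0.179, -3.135, 0.0]
ft_force: [0.0, 0.6, -0.2]
grip_width: 0.402
grip_force: 15.0
```

Emit:
send_rows:
  steps:
    - {"tx":0,"ty":0,"tz":0.07,"turn":0,"grip":0.3}
    - {"tx":0,"ty":0,"tz":0.07,"turn":0,"grip":0.3}
    - {"tx":0,"ty":0,"tz":0.04,"turn":0,"grip":0.3}
    - {"tx":0,"ty":0,"tz":0.01,"turn":0,"grip":0.3}
    - {"tx":0,"ty":0,"tz":0,"turn":0,"grip":0.3}

```text
time: 16.58
position: [0.5612, -0.0349, 0.0646]
tool_rot: [-0.179, 3.136, 0.0]
ft_force: [-0.2, -0.4, 0.3]
grip_width: 0.397
grip_force: 15.0
```

Emit:
send_rows:
  steps:
    - {"tx":0,"ty":0,"tz":0.015,"turn":0,"grip":0.3}
    - {"tx":0,"ty":0,"tz":0.015,"turn":0,"grip":0.3}
    - {"tx":0,"ty":0,"tz":0.01,"turn":0,"grip":0.3}
    - {"tx":0,"ty":0,"tz":0,"turn":0,"grip":0.3}

```text
time: 17.08
position: [0.5612, -0.0348, 0.0626]
tool_rot: [-0.179, 3.136, 0.0]
ft_force: [-1.1, 0.3, 4.2]
grip_width: 0.399
grip_force: 15.0
```

Contact at the expected height. I'll release and lift, then look at the result numerically.

Emit:
send_rows:
  steps:
    - {"tx":0,"ty":0,"tz":0,"turn":0,"grip":0.5}
    - {"tx":0,"ty":0,"tz":0,"turn":0,"grip":0.65}
    - {"tx":0,"ty":0,"tz":0,"turn":0,"grip":0.65}
    - {"tx":0,"ty":0,"tz":-0.2,"turn":0,"grip":0.65}
    - {"tx":0,"ty":0,"tz":-0.5,"turn":0,"grip":0.65}
    - {"tx":0,"ty":0,"tz":-0.7,"turn":0,"grip":0.65}
    - {"tx":-0.3,"ty":0,"tz":0,"turn":0,"grip":0.65}
    - {"tx":-0.3,"ty":0,"tz":0,"turn":0,"grip":0.65}
    - {"tx":0,"ty":0,"tz":0,"turn":0,"grip":0.65}
    - {"tx":0,"ty":0,"tz":0,"turn":0,"grip":0.65}

```text
time: 18.32
position: [0.5963, -0.031, 0.1463]
tool_rot: [0.179, -3.136, 0.0]
ft_force: [-0.6, -0.7, 0.5]
grip_width: 0.649
grip_force: 0.0
```

```bash
python3 - <<'E'
from h import *
from bench import ctrl
np.set_printoptions(linewidth=250,precision=4,suppress=True)
s=ctrl.get_state();w=ctrl.get_image('wrist');T=wT(s,w);pickle.dump((s,w,ctrl.get_image('top'),ctrl.get_image('scene')),open('w9.pkl','wb'))
plan([.4721,-.046,.15],96.7,s)
g=cv2.cvtColor(w['pixels'],cv2.COLOR_RGB2GRAY)
def blob(m,p):
    n,l,st,ce=cv2.connectedComponentsWithStats(m.astype(np.uint8));ok=[i for i in range(1,n) if st[i,4]>80];return sorted([(round(float(np.linalg.norm(ce[i]-p)),1),ce[i].round(1).tolist(),st[i].tolist()) for i in ok])[:3]
row=np.arange(400)[:,None]<230
p=proj(w,[[.5615,-.035,.061],[.5615,-.035,.066],[.4721,-.046,.086],[.4721,-.046,.05]],T);print(p)
print('dark near core',blob((g<75)&row,p[0]),'bright near collar',blob((g>185)&row,p[0]),'dark near handle',blob((g<60)&row,p[2]))
h=proj(w,cyl((.5615,-.035),.045,.016,.018),T);print('collar pred',h.min(0),h.max(0))
x,y=p[0].round().astype(int)
for r in range(y-36,min(y+36,236),4):print(r,g[r,x-36:x+40:4])
E
```

```text
t 18.325 pos [ 0.5963 -0.031   0.1463] yaw(y axis) 96.53 tilt [-0.0006 -0.0001 -1.    ] shift units [ 2.086 -0.013 -0.061] turn units -0.021
[[317.7309 163.437 ]
 [317.7277 164.5788]
 [316.2777   8.9409]
 [316.5239  24.2244]]
dark near core [(20.9, [326.7, 144.6], [285, 124, 64, 68, 554]), (136.2, [316.6, 27.3], [307, 0, 20, 58, 1100]), (281.2, [62.6, 45.2], [0, 0, 203, 194, 11613])] bright near collar [(3.1, [318.0, 160.3], [294, 136, 49, 50, 1337]), (81.5, [317.8, 81.9], [276, 0, 81, 199, 9724]), (82.9, [237.2, 144.0], [204, 0, 141, 230, 3787])] dark near handle [(18.3, [316.5, 27.2], [307, 0, 20, 58, 1080]), (123.6, [323.2, 132.4], [294, 124, 55, 37, 112])]
collar pred [291.1839 134.8733] [344.2784 189.3148]
127 [201 203 200 200 199  82  48  63  70  65  59  48 129 200 198 201 200 202 197]
131 [201 203 200 161  55  75  75  74  74  73  71  70  66  44 194 200 200 202 197]
135 [202 203 178  73  77  75  78  95 147 156 128 110  72  68  56 197 200 202 197]
139 [202 199  67  78  78  90 193 202 203 202 202 201 187  94  66  56 199 202 196]
143 [202  76  81  79 105 198 203 203 203 203 204 20
[... 396 characters left out ...]
160 170 137  68 119 201 198 191  65 181 197]
167 [163  87  86 184 202 203 175  96 143 164 116  80 184 206 203 181  62 199 196]
171 [198  80  85 103 206 207 206 166  98  99  91 159 204 202 200 128  77 200 196]
175 [200 154  87  86 195 204 204 204 202 197 201 204 203 202 182  65 178 200 194]
179 [200 201  94  87  86 188 204 204 204 205 205 206 205 197  70 122 198 201 193]
183 [195 202 202  85  86  84 164 200 205 206 205 201 130  70  84 200 198 201 191]
187 [192 202 202 199 135  81  83  81  84  85  76  73  69 159 197 200 198 200 189]
191 [187 203 201 199 203 203 146 111  79  74 102 159 202 201 197 201 198 200 188]
195 [181 203 201 199 203 203 201 201 201 200 199 197 203 201 197 201 198 200 183]
```

The collar's top ring spans columns 294–343, as predicted for seated on the core. Now the yaw of the tester walls, the slab and the handle, from line segments.

```bash
python3 - <<'E'
from h import *
s,w,t,sc=pickle.load(open('w9.pkl','rb'));T=wT(s,w)
for n,im,TT,L in(('wrist',w,T,40),('top',t,t['cam_to_world'],18)):
    g=cv2.cvtColor(im['pixels'],cv2.COLOR_RGB2GRAY)
    l=cv2.createLineSegmentDetector().detect(g)[0][:,0]
    for a in l:
        if np.hypot(*(a[2:]-a[:2]))<L:continue
        A=atz(im,a[:2],.018,TT);B=atz(im,a[2:],.018,TT)
        if not(.4<A[0]<.73 and -.15<A[1]<.1):continue
        an=np.degrees(np.arctan2(*(B-A)[1::-1]));an=(an+45)%90-45
        if abs(an-6.5)<4:
            # tester coordinates with present estimate
            q=[(np.array([[.9936,.113],[-.113,.9936]])@(P[:2]-[.6074,.0261])*1e3).round(1) for P in(A,B)]
            print(n,round(an,2),*q)
E
```

```text
wrist 4.2 [-160.   -48.5] [-128.4  -49.8]
wrist 9.75 [-126.7  -62.9] [-166.   -65.1]
wrist 6.73 [-167.  -140.4] [   9.  -139.6]
wrist 6.79 [ 5.9 44.8] [-167.5   43.9]
wrist 6.68 [  -2.1 -129.4] [-166.7 -129.9]
wrist 6.98 [   9.8 -137.8] [  9.  -44.6]
wrist 6.6 [ -1.1 -43.7] [  -1.  -128.6]
wrist 6.81 [14.8 49.4] [ 14.3 137.4]
wrist 6.78 [-167.1   33.7] [39.  34.7]
wrist 6.88 [  73.3 -166.7] [  72.9 -112.2]
wrist 6.48 [73.   4.2] [73.  63.3]
wrist 6.78 [-166.7 -127.2] [  -5.3 -126.4]
wrist 7.05 [-166.1  -86.7] [-54.3 -85.6]
wrist 7.04 [-18.3 -25.4] [-166.1  -26.9]
wrist 6.28 [80.5  4.6] [ 80.3 -50.6]
wrist 6.75 [  -4.  -125.2] [ -4.4 -43.7]
wrist 7.56 [-17.2 -84. ] [-18.3 -26.4]
wrist 7.37 [ 74.9 -48.4] [74.1  0.9]
wrist 6.73 [36.6 31.5] [-167.1   30.6]
wrist 6.51 [  41.1 -101.9] [ 41.1 -44.3]
wrist 6.72 [  72.4 -111.1] [ 72.1 -52.9]
top 6.33 [-31.9  44.5] [-176.4   44.9]
top 6.58 [-177.2 -140.4] [ -34.7 -140.2]
top 8.24 [114.4  -8.7] [112.5  52.6]
```

Emit:
send_rows:
  steps:
    - {"tx":0.4,"ty":0,"tz":0,"turn":-0.035,"grip":0.65}
    - {"tx":0.7,"ty":0,"tz":0,"turn":0,"grip":0.65}
    - {"tx":0.6,"ty":-0.01,"tz":0,"turn":0,"grip":0.65}
    - {"tx":0.38,"ty":0,"tz":0,"turn":0,"grip":0.65}
    - {"tx":0,"ty":0,"tz":0.2,"turn":0,"grip":0.65}
    - {"tx":0,"ty":0,"tz":0,"turn":0,"grip":0.65}

```text
time: 19.23
position: [0.4728, -0.0459, 0.1333]
tool_rot: [0.187, -3.135, -0.0]
ft_force: [0.3, -0.3, 1.1]
grip_width: 0.649
grip_force: 0.0
```

```bash
python3 - <<'E'
from h import *
plan([.4721,-.046,.064],96.8)
E
```

```text
t 19.225 pos [ 0.4728 -0.0459  0.1333] yaw(y axis) 96.83 tilt [-1.e-03  1.e-04 -1.e+00] shift units [ 0.011 -0.     1.155] turn units 0.004
```

Emit:
send_rows:
  steps:
    - {"tx":0.01,"ty":0,"tz":0.3,"turn":0,"grip":0.65}
    - {"tx":0,"ty":0,"tz":0.4,"turn":0,"grip":0.65}
    - {"tx":0,"ty":0,"tz":0.3,"turn":0,"grip":0.5}
    - {"tx":0,"ty":0,"tz":0.15,"turn":0,"grip":0.4}
    - {"tx":0,"ty":0,"tz":0,"turn":0,"grip":0.05}
    - {"tx":0,"ty":0,"tz":0,"turn":0,"grip":0.05}
    - {"tx":0,"ty":0,"tz":0,"turn":0,"grip":0.05}
    - {"tx":0,"ty":0,"tz":0,"turn":0,"grip":0.05}
    - {"tx":0,"ty":0,"tz":0,"turn":0,"grip":0.05}
  newtons: 20

```text
time: 20.35
position: [0.4731, -0.0461, 0.0658]
tool_rot: [-0.188, 3.135, 0.0]
ft_force: [-0.7, 0.6, 3.4]
grip_width: 0.135
grip_force: 20.0
```

Emit:
send_rows:
  steps:
    - {"tx":0,"ty":0.05,"tz":0,"turn":0,"grip":0.05}
    - {"tx":0,"ty":0.1,"tz":0,"turn":0,"grip":0.05}
    - {"tx":0,"ty":0.14,"tz":0,"turn":0,"grip":0.05}
    - {"tx":0,"ty":0.14,"tz":0,"turn":0,"grip":0.05}
    - {"tx":0,"ty":0.14,"tz":0,"turn":0,"grip":0.05}
    - {"tx":0,"ty":0.14,"tz":0,"turn":0,"grip":0.05}
    - {"tx":0,"ty":0.12,"tz":0,"turn":0,"grip":0.05}
    - {"tx":0,"ty":0.08,"tz":0,"turn":0,"grip":0.05}
    - {"tx":0,"ty":0.04,"tz":0,"turn":0,"grip":0.05}
    - {"tx":0,"ty":0,"tz":0,"turn":0,"grip":0.05}
    - {"tx":0,"ty":0,"tz":0,"turn":0,"grip":0.05}

```text
time: 21.72
position: [0.4667, 0.0089, 0.0658]
tool_rot: [-0.184, 3.134, -0.002]
ft_force: [0.3, -5.9, 4.7]
grip_width: 0.14
grip_force: 20.0
```

```bash
cat > lines.py <<'E'
from h import *
from bench import ctrl
s=ctrl.get_state();w=ctrl.get_image('wrist');T=wT(s,w);plan(s['position'],96.75,s)
g=cv2.cvtColor(w['pixels'],cv2.COLOR_RGB2GRAY);l=cv2.createLineSegmentDetector().detect(g)[0][:,0]
c,q=np.cos(np.radians(6.75)),np.sin(np.radians(6.75))
for a in l:
    if np.hypot(*(a[2:]-a[:2]))<45:continue
    A=atz(w,a[:2],.018,T);B=atz(w,a[2:],.018,T);an=np.degrees(np.arctan2(*(B-A)[1::-1]));an=(an+45)%90-45
    if abs(an-6.5)<4:print(round(an,2),*[(np.array([[c,q],[-q,c]])@(P[:2]-[.6063,.0274])*1e3).round(1) for P in(A,B)])
E
python3 lines.py
```

```text
t 21.725 pos [0.4667 0.0089 0.0658] yaw(y axis) 96.72 tilt [ 0.002  -0.0015 -1.    ] shift units [0. 0. 0.] turn units -0.004
6.69 [-138.5  -88.6] [-138.4  -26.7]
6.98 [-138.3   32. ] [-138.6   84.7]
9.59 [-88.1  28. ] [-128.1   26. ]
6.69 [-140.1   42.6] [-179.7   42.7]
6.75 [-179.7 -141.1] [-121.1 -141.1]
6.9 [-121.2 -130.5] [-169.9 -130.7]
6.78 [-181.1   41.7] [-181.  -140.1]
6.46 [-170.6 -130.1] [-169.8   32.2]
3.56 [-128.1  -30.2] [-88.1 -32.4]
6.45 [-166.2   27.9] [-166.5  -32.3]
6.82 [ -75.2 -113. ] [-112.1 -113. ]
6.81 [-170.1   32.5] [-140.2   32.5]
6.81 [ -96.8 -209.2] [ -96.9 -158.7]
6.91 [-96.9 162.5] [-97.  203.8]
6.74 [-97.1 -27.3] [-97.1  22.7]
6.84 [ -63.  -170.7] [-63.3  28.8]
6.75 [-168.9 -124.6] [-120.6 -124.6]
6.65 [-212.4  132.6] [-212.5  100.8]
6.72 [-63.7  29.6] [-63.6 166.3]
6.6 [-113.9  108.5] [-78.5 108.4]
6.59 [-78.3 107. ] [-78.6  23.3]
6.96 [ -29.5 -201.4] [ -29.7 -143.2]
6.65 [ -32.6 -139.9] [-32.3  61.5]
6.72 [-140.2   30.6] [-169.3   30.6]
6.69 [-119.7  107.7] [-119.6  165.4]
6.54 [-115.   -34.5] [-115.3 -112.3]
6.4 [ -37.5 -102.8] [ -37.8 -138.1]
6.12 [ -6.8 190.9] [ -6.3 243.1]
6.81 [-37.4  24.7] [ -37.3 -102. ]
6.99 [ -37.2 -138.1] [ -36.8 -235.4]
6.52 [-114.9  106.8] [-115.2   29.9]
6.73 [-97.4 110.1] [-97.4 161.5]
6.72 [-120.1  -33.5] [-120.2 -107.5]
6.82 [-120.2  103.6] [-120.1   29. ]
6.59 [-115.2  197.8] [-115.5  109.9]
6.6 [-115.5   21.4] [-115.6  -25.9]
5.74 [-34.4  94.8] [-35.   61.3]
6.59 [-115.6 -113.8] [-115.8 -182. ]
```

The carriage sits at y of about −2.2 mm and x of about −91.3 in the tester, aligned with the lane. I'll nudge it left 2 mm, then slide it forward.

Emit:
send_rows:
  steps:
    - {"tx":0,"ty":0.035,"tz":0,"turn":0,"grip":0.05}
    - {"tx":-0.05,"ty":0,"tz":0,"turn":0,"grip":0.05}
    - {"tx":-0.1,"ty":0,"tz":0,"turn":0,"grip":0.05}
    - {"tx":-0.14,"ty":0,"tz":0,"turn":0,"grip":0.05}
    - {"tx":-0.14,"ty":0,"tz":0,"turn":0,"grip":0.05}
    - {"tx":-0.14,"ty":0,"tz":0,"turn":0,"grip":0.05}
    - {"tx":-0.1,"ty":0,"tz":0,"turn":0,"grip":0.05}
    - {"tx":-0.05,"ty":0,"tz":0,"turn":0,"grip":0.05}
    - {"tx":0,"ty":0,"tz":0,"turn":0,"grip":0.05}

```text
time: 22.9
position: [0.5045, 0.0176, 0.0655]
tool_rot: [0.186, -3.127, -0.001]
ft_force: [-11.6, -1.5, 17.6]
grip_width: 0.137
grip_force: 20.0
```

```bash
python3 lines.py | grep -E "^t|^[0-9.]+ \[-1[0-9.]+ +2|-3[0-9.]+\]"; python3 -c "
from bench import ctrl;print(ctrl.get_state()['ft_force'])"
```

```text
t 22.9 pos [0.5045 0.0176 0.0655] yaw(y axis) 96.81 tilt [-9.1e-03  4.0e-04 -1.0e+00] shift units [0. 0. 0.] turn units 0.008
6.9 [-100.5   26.6] [-100.6   89.1]
6.72 [-1.  29.1] [ -1.  -16.1]
[-11.83978059  -1.69205464  16.87494737]
```

```bash
python3 lines.py | grep -vE "\[-?(1[6-9]|2)[0-9]{2}" | head -30
```

```text
t 22.95 pos [0.5045 0.0176 0.0654] yaw(y axis) 96.81 tilt [-9.e-03  3.e-04 -1.e+00] shift units [0. 0. 0.] turn units 0.008
6.69 [-100.5  -83.8] [-100.5  -22.2]
6.9 [-100.5   26.6] [-100.7   89.1]
6.82 [ -25.9 -165.6] [-26.2  32.4]
9.65 [-50.6  32.4] [-90.2  30.4]
6.77 [-102.2   42.7] [-180.3   42.7]
6.72 [-181.4   42.1] [-181.5 -140.2]
6.71 [-180.1 -141.3] [ -83.1 -141.4]
6.75 [ -83.2 -130.8] [-170.1 -130.8]
3.75 [-90.2 -25.7] [-50.6 -27.8]
6.76 [-128.4   31.6] [-128.4  -27.9]
6.81 [-170.9 -129.6] [-171.1   32.2]
6.74 [-170.2   32.5] [-129.1   32.5]
7.3 [ -38.  -107.6] [ -74.4 -108. ]
6.95 [ -59.3 -203.1] [ -59.5 -142.7]
6.38 [-59.7 136.2] [-59.2 208. ]
6.75 [-59.5 -22.7] [-59.5  27.1]
6.71 [-169.2 -124.6] [ -82.7 -124.6]
6.68 [-26.5  33.2] [-26.4 170.2]
6.49 [-131.1  -25.7] [-130.9   30.8]
6.92 [   6.9 -194.5] [   6.7 -137.2]
6.31 [-76.2 112.8] [-41.1 112.5]
6.57 [-132.1   30.7] [-169.5   30.8]
6.62 [   3.9 -134. ] [ 4.3 63.9]
6.73 [-82. 112.] [-81.9 169.8]
6.53 [-77.3 -29.1] [ -77.6 -106.4]
6.74 [-0.5 29.1] [  -0.5 -116. ]
7.17 [  -1.  -117.7] [  -0.5 -186.7]
6.17 [ 29.6 195.3] [ 30.2 246.3]
6.69 [-41.  111.1] [-41.1  37.5]
```

Emit:
send_rows:
  steps:
    - {"tx":0,"ty":-0.025,"tz":-0.03,"turn":0,"grip":0.05}
    - {"tx":-0.05,"ty":0,"tz":0,"turn":0,"grip":0.05}
    - {"tx":-0.1,"ty":0,"tz":0,"turn":0,"grip":0.05}
    - {"tx":-0.12,"ty":0,"tz":0,"turn":0,"grip":0.05}
    - {"tx":-0.1,"ty":0,"tz":0,"turn":0,"grip":0.05}
    - {"tx":-0.05,"ty":0,"tz":0,"turn":0,"grip":0.05}
    - {"tx":0,"ty":0,"tz":0,"turn":0,"grip":0.05}

```text
time: 23.88
position: [0.5341, 0.0193, 0.067]
tool_rot: [-0.187, 3.135, -0.0]
ft_force: [1.8, 0.2, -5.8]
grip_width: 0.135
grip_force: 20.0
```

```bash
python3 lines.py | awk '/^t/{print} /\[ *-(9|10)[0-9]\.?/{print}'
```

```text
t 23.875 pos [0.5341 0.0193 0.067 ] yaw(y axis) 96.83 tilt [ 8.e-04 -0.e+00 -1.e+00] shift units [0. 0. 0.] turn units 0.01
6.84 [-99.   29.8] [-98.9 -30. ]
6.8 [-101.6  -27.8] [-101.6   28.2]
6.69 [-101.    30.7] [-168.4   30.8]
```

Emit:
send_rows:
  steps:
    - {"tx":0,"ty":0,"tz":0.015,"turn":0,"grip":0.05}
    - {"tx":-0.05,"ty":0,"tz":0,"turn":0,"grip":0.05}
    - {"tx":-0.1,"ty":0,"tz":0,"turn":0,"grip":0.05}
    - {"tx":-0.13,"ty":0,"tz":0,"turn":0,"grip":0.05}
    - {"tx":-0.13,"ty":0,"tz":0,"turn":0,"grip":0.05}
    - {"tx":-0.13,"ty":0,"tz":0,"turn":0,"grip":0.05}
    - {"tx":-0.1,"ty":0,"tz":0,"turn":0,"grip":0.05}
    - {"tx":-0.06,"ty":0,"tz":0,"turn":0,"grip":0.05}
    - {"tx":0,"ty":0,"tz":0,"turn":0,"grip":0.05}

```text
time: 25.05
position: [0.5761, 0.0243, 0.0661]
tool_rot: [-0.187, 3.134, -0.0]
ft_force: [-0.3, -0.4, -2.4]
grip_width: 0.14
grip_force: 20.0
```

```bash
python3 lines.py | awk '/^t/{print} /\[ *-[56][0-9]\.?/{print}'
```

```text
t 25.05 pos [0.5761 0.0243 0.0661] yaw(y axis) 96.83 tilt [ 1.6e-03  1.0e-04 -1.0e+00] shift units [0. 0. 0.] turn units 0.01
6.74 [-154.7 -141.4] [ -55.7 -141.4]
6.73 [ -55.6 -141. ] [  -9.6 -141. ]
6.86 [-56.5  29.7] [-56.4 -29.8]
6.85 [ -62.  -124.5] [ -11.4 -124.4]
6.73 [-159.4 -124.8] [ -62.1 -124.8]
6.68 [-55.1  30.8] [-156.4   30.9]
6.81 [-59.2 -27.6] [-59.2  28.2]
```

Emit:
send_rows:
  steps:
    - {"tx":-0.04,"ty":0,"tz":0,"turn":0,"grip":0.05}
    - {"tx":-0.04,"ty":0,"tz":0,"turn":0,"grip":0.05}
    - {"tx":-0.025,"ty":0,"tz":0,"turn":0,"grip":0.05}
    - {"tx":-0.015,"ty":0,"tz":0,"turn":0,"grip":0.05}
    - {"tx":0,"ty":0,"tz":0,"turn":0,"grip":0.05}

```text
time: 25.72
position: [0.5825, 0.0251, 0.066]
tool_rot: [-0.187, 3.136, 0.0]
ft_force: [-2.1, 0.0, -0.5]
grip_width: 0.135
grip_force: 20.0
```

```bash
python3 lines.py | awk '/^t/{print} /\[ *-[45][0-9]\.?/{print}'
```

```text
t 25.725 pos [0.5825 0.0251 0.066 ] yaw(y axis) 96.83 tilt [ 1.e-04  1.e-04 -1.e+00] shift units [0. 0. 0.] turn units 0.01
6.73 [-148.3 -141.3] [ -49.6 -141.4]
6.73 [ -49.6 -140.9] [  -4.  -140.9]
6.83 [-50.1  29.7] [-50.1 -29.8]
6.78 [-52.8 -28.3] [-52.9  28.2]
```

Emit:
send_rows:
  steps:
    - {"tx":-0.03,"ty":0,"tz":0,"turn":0,"grip":0.05}
    - {"tx":-0.02,"ty":0,"tz":0,"turn":0,"grip":0.05}
    - {"tx":0,"ty":0,"tz":0,"turn":0,"grip":0.05}

```text
time: 26.15
position: [0.5828, 0.0252, 0.0656]
tool_rot: [0.187, -3.13, -0.0]
ft_force: [-8.5, -0.8, 3.3]
grip_width: 0.138
grip_force: 20.0
```

The carriage is against the stop: only 0.3 mm moved out of 3 mm commanded, and the force rose to 8.5 N. I'll relax, open and retreat upward.

Emit:
send_rows:
  steps:
    - {"tx":0.04,"ty":0,"tz":0,"turn":0,"grip":0.05}
    - {"tx":0,"ty":0,"tz":0,"turn":0,"grip":0.2}
    - {"tx":0,"ty":0,"tz":0,"turn":0,"grip":0.4}
    - {"tx":0,"ty":0,"tz":0,"turn":0,"grip":0.4}
    - {"tx":0,"ty":0,"tz":-0.2,"turn":0,"grip":0.4}
    - {"tx":0,"ty":0,"tz":-0.5,"turn":0,"grip":0.4}
    - {"tx":0,"ty":0,"tz":-0.7,"turn":0,"grip":0.4}
    - {"tx":0,"ty":0,"tz":-0.3,"turn":0,"grip":0.4}
    - {"tx":0,"ty":0,"tz":0,"turn":0,"grip":0.4}
    - {"tx":0,"ty":0,"tz":0,"turn":0,"grip":0.4}

```text
time: 27.4
position: [0.5821, 0.0252, 0.1667]
tool_rot: [0.187, -3.134, 0.0]
ft_force: [0.1, 0.5, -0.0]
grip_width: 0.4
grip_force: 0.0
```

```bash
python3 lines.py | awk '/^t/{print} /\[ *-[45][0-9]\.?/{print}'; python3 - <<'E'
from h import *
from bench import ctrl
np.set_printoptions(linewidth=200)
s=ctrl.get_image('scene');g=cv2.cvtColor(s['pixels'],cv2.COLOR_RGB2GRAY)
c,q=np.cos(np.radians(6.75)),np.sin(np.radians(6.75));P=np.array([.6063,.0274])+np.array([[c,-q],[q,c]])@[.065,0]
for z,h,r in((.02,.025,.025),(.045,.016,.018)):
    p=proj(s,cyl(P,z,h,r));print(p.min(0),p.max(0))
p=proj(s,[[*P,.045]])[0].astype(int)
for y in range(p[1]-16,p[1]+20,3):print(y,g[y,p[0]-20:p[0]+22:2])
E
```

```text
t 27.4 pos [0.5821 0.0252 0.1667] yaw(y axis) 96.84 tilt [-2.2e-03 -2.0e-04 -1.0e+00] shift units [0. 0. 0.] turn units 0.011
8.23 [-41.5   7.1] [14.9  8.5]
4.98 [14.9 -7.7] [-41.5  -6. ]
6.78 [-49.8  31.1] [-49.7 -29.3]
6.83 [-48.  -29.5] [  6.6 -29.4]
6.78 [-52.6 -27. ] [-52.6  29.9]
[331.92574944 212.53460819] [354.27958678 235.25028483]
[335.26809158 209.11654764] [351.52214377 224.87638207]
203 [194 204 187 147 111  97  72  56  55  55  53  54  55  53  54  63 113 147 162 159 143]
206 [200 205 188 160  95  53  52  53  51  56  57  51  52  78 122 154 163 158 139 115 107]
209 [180 170 164 162 143 103  65  51  55  54  54  81 127 158 163 155 136 115 107 107 109]
212 [158 163 164 164 162 163 154 122  83  89 137 158 162 154 132 112 107 106 107 107 110]
215 [120 140 157 163 164 164 163 165 161 160 161 151 137 163 139 105 107 107 106 108 109]
218 [115 118 116 132 152 161 166 168 161 148 131 152 179 164 110 100 124 110 109 108 108]
221 [111 110 112 119 119 124 140 141 125 136 156 160 152 128  83 120 193 186 154 116 109]
224 [108 110 110 111 114 115 119 120  98  93 100  97  84  72  66 130 201 207 205 196 173]
227 [110 109 110 109 110 110 111 112  86  62  62  61  57  55  59 149 208 210 206 203 192]
230 [109 110 109 110 110 111 112 111  80  56  55  56  52  58 105 189 210 206 194 180 170]
233 [108 111 108 109 109 112 111 114 122 102  94 102 132 164 197 204 192 181 171 153 129]
236 [107 108 107 109 108 109 112 125 188 207 208 208 210 207 193 182 172 156 130 125 133]
```

The rear edge is at x=−49.8, so the carriage is at x≈25, y≈1, and straight. The collar shows bright above the dark core under the bridge, both where expected. Handing in.

```bash
python3 -c "
from bench import ctrl;print(ctrl.close_job())"
```

```text
the job is handed in; nothing more can be done
None
```

The job is handed in at about 27.5 s of the 67 s (the judge's result is not shown): core and collar are home on the pin, and the carriage is against the stop, within about 1 mm of the lane's middle, with the gripper clear above.

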